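# Pick two spacers out of the tilted crate and lay them in their trays

## Robot

A 6-joint arm with a two-finger parallel gripper is mounted at the origin on the work surface; the furniture and walls round the work are solid. World frame = base frame: x ahead of the robot, y to its left, z up, the work surface at z = 0. Lengths are in m, angles in rad, forces in N, time in s.
With the tool pointing down it reaches from about 0.35 to 0.85 m from the base axis. Payload 8.1 kg.
Tool frame: the origin (TCP) lies on the centre line of the jaws, within the pads' length; the fingertips stand robot.finger_overhang ahead of it and the grasp point (between the pads) lies 5 mm behind it (robot.finger_overhang is the distance from the TCP to the fingertips, in m); z points along the fingers, y is the direction in which the jaws open and shut (so a half turn about z gives the same grasp; the last joint's range is limited). The gripper opens to 93 mm and grips with 3 to 60 N. Pads are 15 mm wide; open, the fingers measure 128 mm over their backs; the gripper's body (75 mm by 188 mm) begins 65 mm behind the grasp point.
Start: joints at [1.172, 0.13, 1.488, -0, 1.523, -0.085], TCP at [0.185, 0.571, 0.233] pointing down, gripper open.
Joint ranges: [-2.96, 2.96], [-0.89, 2.26], [0.02, 2.5], [-1.34, 4.48], [0, 2.73], [-2.66, 2.66]. Speed limits (rad/s): [2.39, 2.39, 2.79, 3.14, 3.14, 3.14].

## Interface

Orientations are given as a rotation vector (axis times angle).
In Python, from plant import robot gives the robot as it stands. The module is installed in compiled form; this text tells all that it offers.
- The arm moves only by the tool carry_out, never from a script. Its argument "commands" is a list that holds one entry, the list of rows, each a list of 4 numbers: the shift along the tool's x, y, z in cm, then the turn about the tool's z in degrees. In form: [[[tx, ty, tz, roll], ...]]. A call has 1 to 20 rows; each row shifts and turns the commanded pose from where the row before left it, along the tool's axes as they then stand; what a row does not reach is not made up. A row lasts 1/12 s, in which the tool goes at most 41.7 mm and 7.16 degrees, less where a joint would pass 70% of its speed; a pose out of reach is approached as far as the arm can. A call is refused whole if a number of a shift passes 4.17 or a number of a turn 7.16, either way. A call with a gripper value outside its range is refused whole. "claw" is the finger opening in cm, from 0 to 9.3, set as the call begins (left out, the last holds). The fingers move at their own pace and stop on an object; "grip_force" is the grip in N (left out, the last holds). Time passes only in rows, so rows that do not move let the fingers close. It gives the time, the measured TCP pose, the force and the opening at its end, in the units of the state.
- robot.read_state(): the state, without advancing time (a new reading comes with each control period).
- robot.read_camera(name): name is "side" or "top" or "wrist"; returns the picture (480x640x3 uint8, red, green, blue); there is no depth.
- robot.camera_params(name): a dict with "mtx" (3x3 intrinsics, pixels), "dist_coeffs" ([k1, k2, p1, p2, k3] as OpenCV has them; the pictures are not rectified), "R" (3x3) and "t" (3): a world point X has camera coordinates R X + t. Camera axes: x right, y down, z forward; pixel columns grow to the right and rows downward; lengths in m; the calibration is good to about 2 mm. A picture is of the moment at which its call begins: read the wrist's pose just before it. camera_params takes no time and is no camera call; for the wrist camera it gives the pose at the moment of the call.
- robot.close_job(): hands the job in, once; it reports no verdict.
The state is a dict: "t": time; "q": joint angles; "dq": joint speeds; "joint_torque": joint torques, N m; "tool_pos": TCP position; "orientation": TCP orientation; "force": force on the tool from outside, world axes, zero at the start; "wrist_torque": the same for the moment, N m; "opening": finger opening in m.
Only numpy, scipy, OpenCV 4.12 (cv2) and the standard library are available. Lean on these libraries where they do the work, as an engineer would, in place of code of your own. Each camera call takes 0.05 s, during which the arm holds its last target.

## Task

Two drying spacers are wanted for the next moulds: out of the tilted crate of sticks pick the thick wooden block and the shortest of the three thin battens, and lay each one flat in the tray it fits, the block lengthwise between the rails of the wide tray and the short batten between those of the narrow tray. Set them down, do not drop them. Leave the two longer battens in the crate, and do not shift or topple the two clay cups standing by.

Things in the scene. Friction and masses are not known exactly. Their poses are not given: they have to be found in the camera images.
- crate: Fixed open plywood crate 275 x 280 mm, 50 mm deep, walls 8 mm, on a trestle to the right: its floor slopes 40 degrees, rising to the right; it opens to the left. Origin on the table under its middle; its x points up-slope, z up. A thin batten lies across its low end; three sticks lie up the slope 80 mm apart, in any order, their low ends on it.
- crate_floor (a point): Middle of the crate's inner floor surface (axes as the crate's). The floor runs from there along (cos 40, 0, sin 40 degrees) in the crate's frame, 129 mm to each end wall; its normal is (-sin 40, 0, cos 40).
- block: The thick sawn wooden block, 46 wide x 185 long x 40 mm high. Origin at the centre of its underside; its y is its length, x its width, z its thickness (off the crate floor as it lies there).
- block_mid (a point): Centre of the thick block (20 mm above its underside), axes as the block's.
- short_batten: The shortest thin sawn wooden batten, 30 wide x 180 long x 28 mm high. Origin at the centre of its underside; y its length, x its width, z its thickness.
- short_mid (a point): Centre of the short batten, axes as the batten's.
- long_batten: One of two longer thin sawn wooden battens, 29 wide x 205 long x 28 mm high (too long for the trays); this one lies up the slope and stays in the crate. Axes as the short batten's.
- long_mid (a point): Centre of the long batten.
- cross_batten: The other longer batten, 29 x 205 x 28 mm, lying across the low end of the crate; it stays in the crate.
- cross_mid (a point): Centre of the cross batten.
- wide_tray: Fixed flat wooden tray for the thick block: 6 mm base, edged by rails 8 mm high (tops at 14 mm); inside 202 mm along its x and 62 mm along its y; outside 226 x 82 mm. Origin on the table under its centre.
- narrow_tray: Fixed flat wooden tray for the short batten: 6 mm base, edged by rails 8 mm high (tops at 14 mm); inside 202 mm along its x and 44 mm along its y; outside 226 x 64 mm. Origin on the table under its centre. The trays lie side by side left of the crate, either one nearer to it.
- flared_cup: Bystander: raw clay cup with flared rim, 66 mm across, 76 mm high, origin under its foot.
- round_cup: Bystander: raw clay rounded cup, 69 mm across, 68 mm high, origin under its foot.

How it is judged:
At the end, for the whole second after the job is handed in: Thick block lies on the base of the wide tray, short batten on that of the narrow tray, each at rest, centred within 16 mm along, 14 mm across and 5 mm in height, lengthwise within 0.12 rad. Both longer battens are still in the crate (x of block_mid in the frame of wide_tray between -0.016 and 0.016 m and y of block_mid in the frame of wide_tray between -0.014 and 0.014 m and z of block_mid in the frame of wide_tray between 0.021 and 0.032 m and angle between the y axis of block and the x axis of wide_tray, either way round below 0.12 rad and linear speed of each of block, short_batten below 0.02 m/s and x of short_mid in the frame of narrow_tray between -0.016 and 0.016 m and y of short_mid in the frame of narrow_tray between -0.014 and 0.014 m and z of short_mid in the frame of narrow_tray between 0.015 and 0.026 m and angle between the y axis of short_batten and the x axis of narrow_tray, either way round below 0.12 rad and x of long_mid in the frame of crate between -0.15 and 0.13 m and y of long_mid in the frame of crate between -0.135 and 0.135 m and height (world z) of each of long_mid, cross_mid above 0.02 m and x of cross_mid in the frame of crate between -0.15 and 0.13 m and y of cross_mid in the frame of crate between -0.135 and 0.135 m); the robot touches nothing.
It fails at once if the thick block was dropped (fell free of the fingers faster than 0.8 m/s) (contact force between the fingers and block below 0.05 N and linear speed of block above 0.8 m/s).
It fails at once if the short batten was dropped (fell free of the fingers faster than 0.8 m/s) (contact force between the fingers and short_batten below 0.05 N and linear speed of short_batten above 0.8 m/s).
It fails at once if a clay cup was shifted by more than 25 mm or tipped ((distance of flared_cup from where it was at the start of the episode above 0.025 m or angle between flared_cup's own z axis and vertical above 0.35 rad) or (distance of round_cup from where it was at the start of the episode above 0.025 m or angle between round_cup's own z axis and vertical above 0.35 rad)).
It also fails if it takes over 58 s, if anything falls off the work surface, if the arm or the gripper's body presses on something with over 40 N, if the wrist force passes 120 N, or if a joint passes its speed limit or range.

## Working session

There is one attempt and no reset: what is moved stays moved. The work goes in short steps, Python scripts to look and compute and a tool call to move; the robot and the scene stay as the last step left them, time stands still between calls to the robot, and variables do not carry over. Pictures are saved under pics/ and viewed, and the job is handed in when it is done.

Besides the shell and the picture viewer there is one more tool, called after ">>>" by a JSON object that holds its "method" and its "body". carry_out: Moves the arm, as the interface text tells. Its arguments: {"type":"object","properties":{"commands":{"type":"array","items":{"type":"array","items":{"type":"array","items":{"type":"number"}}}},"claw":{"type":"number"},"grip_force":{"type":"number"}},"required":["commands"]}

```bash
mkdir -p pics; ls; python3 - <<'E'
from plant import robot
import cv2
s=robot.read_state()
for k,v in s.items(): print(k,v)
print(robot.finger_overhang)
for n in("side","top","wrist"):
    p=robot.camera_params(n); print(n,p)
    cv2.imwrite(f"pics/{n}0.png",robot.read_camera(n)[:,:,::-1])
E
```

```text
pics
t 0.0
q [ 1.17160186e+00  1.31111848e-01  1.48925608e+00 -9.39131423e-06
  1.52296098e+00 -8.53871032e-02]
dq [ 1.16561345e-04  1.07885090e-04 -1.51455246e-03 -2.28594196e-05
 -4.23702337e-04  9.22404071e-04]
joint_torque [-1.70000396e-03 -5.59851050e+01 -4.91740429e+01  7.63754826e-02
  3.56792333e-02 -2.18776950e-04]
tool_pos [0.18498186 0.57022811 0.2316296 ]
orientation [-4.90842843e-01 -3.10259740e+00  2.65083545e-03]
force [-1.10402944 -0.1207948   0.58039947]
wrist_torque [-0.0126016  -0.03739725  0.00625808]
opening 0.09296049797168195
0.014
side {'mtx': array([[499.60123035,   0.        , 315.72054737],
       [  0.        , 499.60123035, 238.13918312],
       [  0.        ,   0.        ,   1.        ]]), 'dist_coeffs': array([0.04868517, 0.        , 0.        , 0.        , 0.        ]), 'R': array([[ 0.9903031 , -0.13864448, -0.00880246],
       [-0.08400766, -0.54717226, -0.83279363],
       [ 0.11064578,  0.82545759, -0.55351358]]), 't': array([-0.4256741 ,  0.15718045,  1.21944606])}
top {'mtx': array([[434.38735552,   0.        , 311.99915072],
       [  0.        , 434.38735552, 244.20715498],
       [  0.        ,   0.        ,   1.        ]]), 'dist_coeffs': array([0.03253609, 0.        , 0.        , 0.        , 0.        ]), 'R': array([[ 0.00191203, -0.99999589,  0.00213731],
       [-0.99657012, -0.00208229, -0.08272639],
       [ 0.0827305 , -0.0019718 , -0.99657001]]), 't': array([0.05326392, 0.44734964, 0.98529248])}
wrist {'mtx': array([[430.28053288,   0.        , 318.79546705],
       [  0.        , 430.28053288, 245.07764165],
       [  0.        ,   0.        ,   1.        ]]), 'dist_coeffs': array([-0.06250515,  0.        ,  0.        ,  0.        ,  0.        ]), 'R': array([[ 0.30793381,  0.95140629, -0.00168332],
       [ 0.91709327, -0.29635618,  0.26667012],
       [ 0.25321277, -0.0836605 , -0.96378639]]), 't': array([-0.59865818, -0.03178228,  0.39047206])}
```

View pics/side0.png

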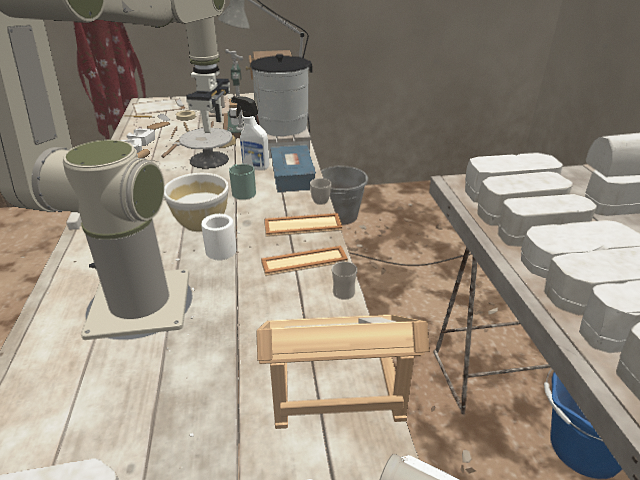

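View pics/top0.png

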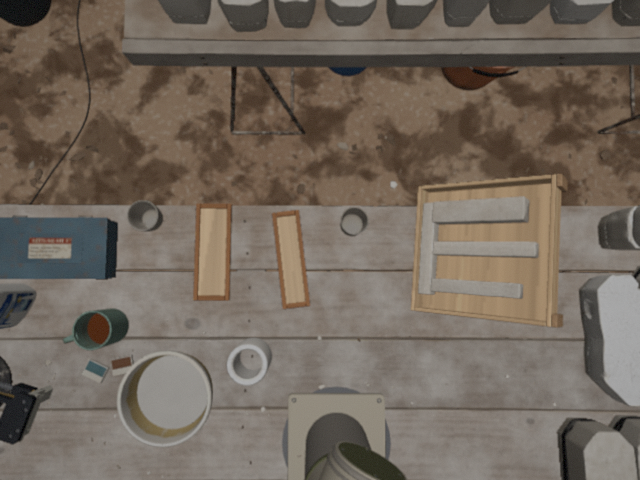

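View pics/wrist0.png

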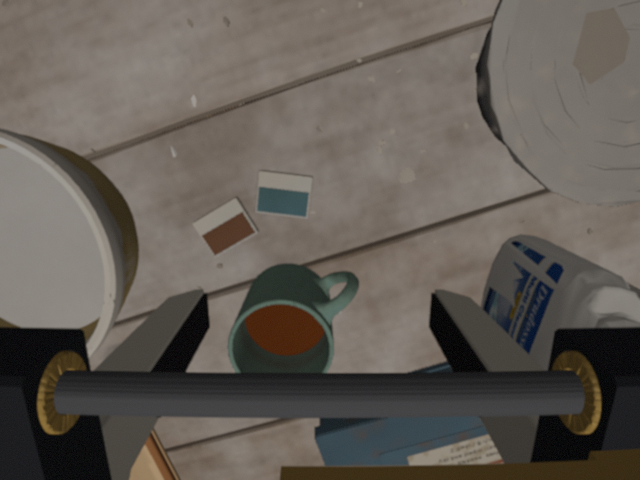

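```bash
python3 - <<'E'
import cv2
im=cv2.imread("pics/top0.png")
cv2.imwrite("pics/c1.png",cv2.resize(im[170:335,400:580],None,fx=4,fy=3.6,interpolation=cv2.INTER_CUBIC)[:, :])
cv2.imwrite("pics/c2.png",cv2.resize(im[190:320,180:380],None,fx=4,fy=4,interpolation=cv2.INTER_CUBIC))
E
```

```text
(no output)
```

View pics/c1.png

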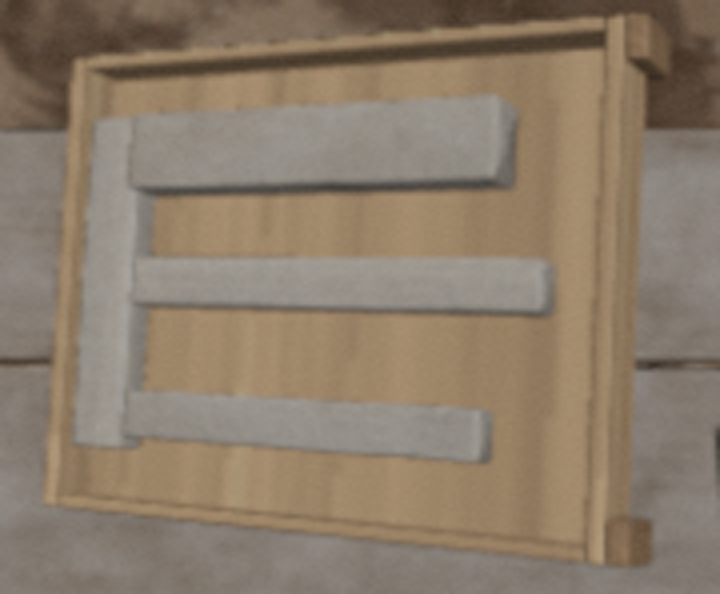

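View pics/c2.png

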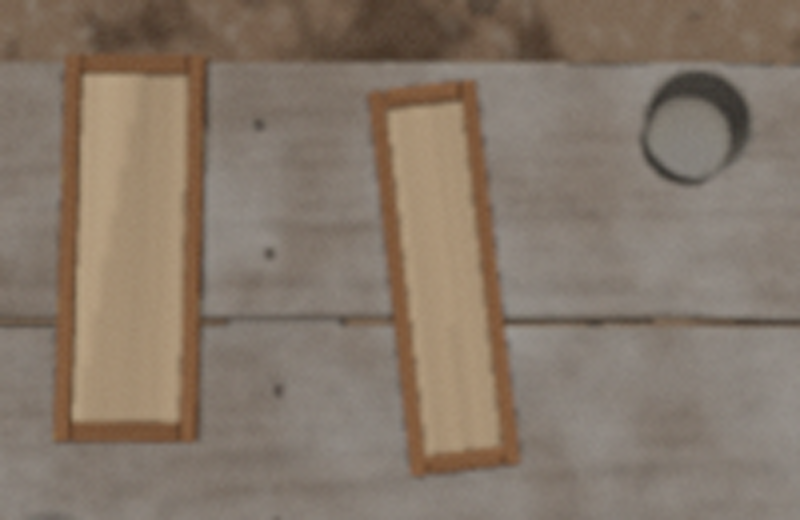

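```bash
python3 - <<'E'
import cv2
im=cv2.imread("pics/side0.png")
cv2.imwrite("pics/c3.png",cv2.resize(im[305:435,245:440],None,fx=4,fy=4,interpolation=cv2.INTER_CUBIC))
E
```

```text
(no output)
```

View pics/c3.png

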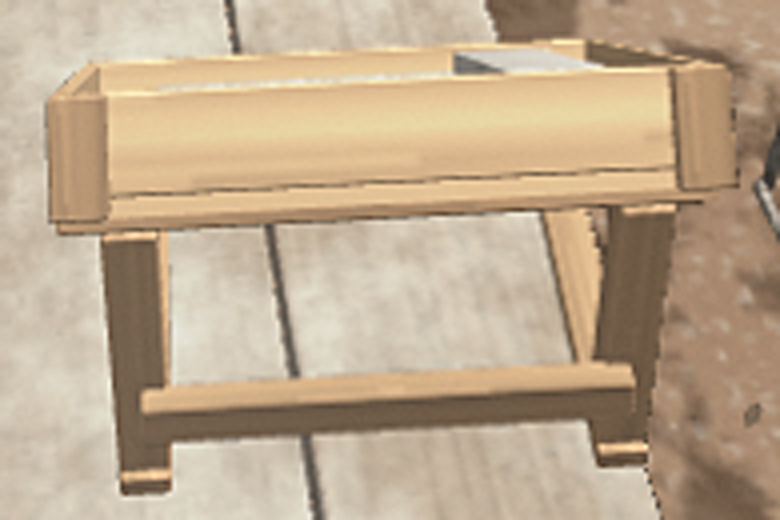

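```bash
cat > h.py <<'E'
import numpy as np,cv2
from plant import robot
def P(n):
    p=robot.camera_params(n); return p
def proj(p,X):
    r,_=cv2.Rodrigues(p["R"]); return cv2.projectPoints(np.asarray(X,float).reshape(-1,1,3),r,p["t"],p["mtx"],p["dist_coeffs"])[0].reshape(-1,2)
def onplane(p,uv,z):
    n=cv2.undistortPoints(np.asarray(uv,float).reshape(-1,1,2),p["mtx"],p["dist_coeffs"]).reshape(-1,2)
    d=np.c_[n,np.ones(len(n))]@p["R"]; c=-p["R"].T@p["t"]
    return c+d*((z-c[2])/d[:,2])[:,None]
E
cat > fit.py <<'E'
from h import *
from scipy.optimize import least_squares
T=P("top");S=P("side")
print("cams",-T["R"].T@T["t"],-S["R"].T@S["t"])
c1=lambda u,v:(400+u/4-.4,170+v/3.6-.4)
a=np.radians(40)
blk=[c1(*q) for q in[(134,116),(130,188),(500,95),(495,183)]]
lng=[c1(*q) for q in[(136,259),(132,302),(545,263),(545,310)]]
sho=[c1(*q) for q in[(128,393),(126,434),(483,411),(480,460)]]
crs=[c1(*q) for q in[(97,120),(133,117),(78,443),(125,446)]]
wal=[c1(*q) for q in[(77,60),(47,505)]]
wi=[c1(*q) for q in[(605,48),(588,543)]]
def F(x,y,yaw,h,s,l,n):
    # yaw = direction of crate x
    c,si=np.cos(yaw),np.sin(yaw)
    X=s*np.cos(a)-n*np.sin(a);Z=h+s*np.sin(a)+n*np.cos(a)
    return [x+c*X-si*l,y+si*X+c*l,Z]
# lateral l + = crate y
def model(p):
    x,y,yaw,h,lb,ll,ls,sb,sl,ss,lc,sc,d,ab,al,as_=p
    out=[]
    def stick(l0,s0,L,w,H,an):
        r=[]
        # s along direction an (small yaw in floor plane)
        for ds in(-L/2,L/2):
            for dl in(w/2,-w/2):
                r.append(F(x,y,yaw,h,s0+ds*np.cos(an)-dl*np.sin(an),l0+ds*np.sin(an)+dl*np.cos(an),H))
        return r
    return stick(lb,sb,.185,.046,.04,ab),stick(ll,sl,.205,.029,.028,al),stick(ls,ss,.18,.03,.028,as_),\
     [F(x,y,yaw,h,sc+ds,lc+dl,.028) for dl in(.1025,-.1025) for ds in(-.0145,.0145)],\
     [F(x,y,yaw,h,-.137,dl,d) for dl in(.14,-.14)]
def res(p):
    b,l,s,c,w=model(p)
    r=[proj(T,b)-blk,proj(T,l)-lng,proj(T,s)-sho,proj(T,c)-crs,proj(T,w)-wal]
    e=np.concatenate([q.ravel() for q in r])
    return np.r_[e,(p[12]-.046)/.004, (p[7:10]-[-.0075,.0025,-.01])/.004,p[13:]/.03]
p0=[.55,-.38,-1.57,.12,.08,0,-.08,-.0075,.0025,-.01,0,-.1145,.05,0,0,0]
f=least_squares(res,p0,loss="soft_l1")
n="x y yaw h lb ll ls sb sl ss lc sc d ab al as".split()
print({k:round(v,4) for k,v in zip(n,f.x)},f.cost)
print(np.round(res(f.x),2))
J=np.linalg.pinv(f.jac.T@f.jac);print("sd",dict(zip(n,np.round(np.sqrt(np.diag(J))*.5,4))))
p=f.x
for nm,l,s,H in(("block_mid",p[4],p[7],.02),("short_mid",p[6],p[9],.014),("long_mid",p[5],p[8],.014),("cross",p[10],p[11],.014)):print(nm,np.round(F(*p[:4],s,l,H),4))
# check in side: upper wall top
print("side wall tops",proj(S,[F(*p[:4],ss,ll,nn) for ss in(.129,.137) for ll in(.1,-.1) for nn in(.042,.05)]))
print("side meas",[(245+u/4,305+v/4) for u,v in[(107,97),(670,68)]])
print("block top far edge side", proj(S,[F(*p[:4],p[7]+.0925,p[4]+d,.04) for d in(.023,-.023)]))
# trays
c2=lambda u,v:(180+u/4-.4,190+v/4-.4)
for nm,q in(("wide",[(66,56),(206,56),(196,440),(55,440)]),("narrow",[(370,94),(474,81),(519,461),(412,474)])):
    X=onplane(T,[c2(*k) for k in q],.014)
    print(nm,np.round(X.mean(0),4),"len",np.linalg.norm(X[0]-X[3]),np.linalg.norm(X[1]-X[2]),"w",np.linalg.norm(X[0]-X[1]),np.linalg.norm(X[3]-X[2]),
     "ang",np.degrees(np.arctan2(*( (X[0]+X[1]-X[2]-X[3])[[1,0]]))))
    print(" side",proj(S,X).round(1).tolist())
E
python3 fit.py
```

```text
cams [0.3641997  0.05613801 1.01880671] [ 0.29982419 -0.97961359  0.80213185]
{'x': np.float64(0.429), 'y': np.float64(-0.3103), 'yaw': np.float64(-1.6429), 'h': np.float64(0.0975), 'lb': np.float64(0.0791), 'll': np.float64(0.001), 'ls': np.float64(-0.0804), 'sb': np.float64(-0.0082), 'sl': np.float64(0.0019), 'ss': np.float64(-0.0107), 'lc': np.float64(0.0018), 'sc': np.float64(-0.1159), 'd': np.float64(0.0446), 'ab': np.float64(-0.0071), 'al': np.float64(-0.0048), 'as': np.float64(-0.0007)} 6.0530867213952515
[ 0.39 -0.19  0.16  0.32 -0.25  0.41 -0.06 -0.52  0.18 -0.43  0.45  0.6
  0.06 -1.17 -0.51  0.9   0.24 -1.13  0.05  1.1  -0.21 -0.98  0.03  1.
 -0.47 -0.17  2.62 -0.11 -0.55  0.04 -0.1   0.22 -0.56 -0.17  0.14  0.14
 -0.36 -0.18 -0.15 -0.19 -0.24 -0.16 -0.02]
sd {'x': np.float64(0.001), 'y': np.float64(0.0011), 'yaw': np.float64(0.0044), 'h': np.float64(0.0024), 'lb': np.float64(0.0011), 'll': np.float64(0.0012), 'ls': np.float64(0.0013), 'sb': np.float64(0.0011), 'sl': np.float64(0.001), 'ss': np.float64(0.001), 'lc': np.float64(0.001), 'sc': np.float64(0.0012), 'd': np.floa
[... 317 characters left out ...]
333.62099824]
 [282.48072146 328.70924849]
 [403.35656058 327.57014385]
 [403.00835946 322.67383869]
 [282.58222555 333.99699417]
 [282.38114858 329.03715397]]
side meas [(271.75, 329.25), (412.5, 322.0)]
block top far edge side [[398.05966052 326.70443069]
 [372.12407375 328.04236602]]
wide [0.431  0.2846 0.014 ] len 0.2222399801230795 0.2225514934459814 w 0.081358590748457 0.08041922425936228 ang -0.348381154862074
 side [[337.1, 212.9], [342.0, 226.9], [266.4, 232.8], [264.9, 218.5]]
narrow [0.4142 0.1038 0.014 ] len 0.22121151959873375 0.2216335852282386 w 0.06112673535472799 0.061714002610487546 ang 6.871896432292828
 side [[340.5, 245.7], [347.4, 258.1], [265.9, 271.7], [261.9, 258.2]]
```

```bash
python3 - <<'E'
import cv2
im=cv2.imread("pics/side0.png")
cv2.imwrite("pics/c4.png",cv2.resize(im[200:310,250:370],None,fx=5,fy=5,interpolation=cv2.INTER_CUBIC))
E
```

```text
(no output)
```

View pics/c4.png

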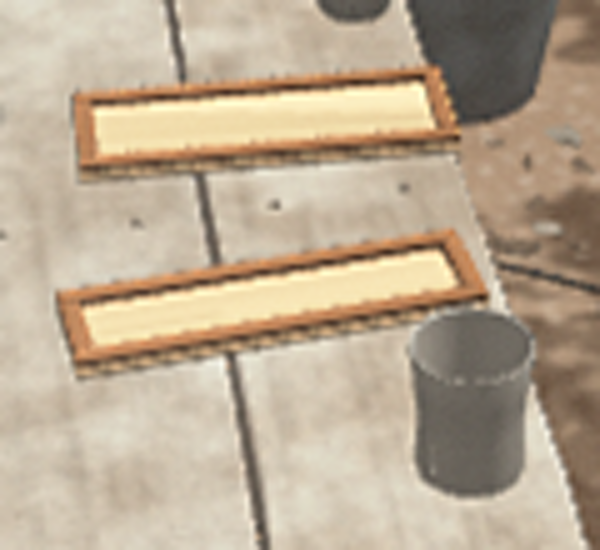

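```bash
cat >> h.py <<'E'
def st(tgt=None,yaw=None,show=True):
    """tgt TCP xyz; yaw: world heading deg of tool x axis wanted (mod 180)"""
    s=robot.read_state(); R,_=cv2.Rodrigues(np.array(s["orientation"])); p=np.array(s["tool_pos"])
    hx=np.degrees(np.arctan2(R[1,0],R[0,0]))
    print("t",round(s["t"],2),"p",p.round(4),"hx",round(hx,2),"z",R[:,2].round(3),"q",np.round(s["q"],2),"F",np.round(s["force"],1),"M",np.round(s["wrist_torque"],2),"op",round(s["opening"],4))
    if yaw is not None:
        for k in(-360,-180,0,180,360):
            d=hx-yaw+k   # tool z down: +roll lowers heading
            if abs(d)<200: print("  roll",round(d,2),"q6~",round(s["q"][5]+np.radians(d),2),"(at q1 now)")
    if tgt is not None: print("  delta tool cm",(R.T@(np.array(tgt)-p)*100).round(2))
    return s,R,p
E
python3 - <<'E'
from h import *
st([.509,-.293,.30],-94.13)
E
```

```text
t 0.15 p [0.185  0.5703 0.2318] hx 162.02 z [-0.001 -0.001 -1.   ] q [ 1.17  0.13  1.49 -0.    1.52 -0.09] F [ 0.3 -1.  -0.5] M [-0.02 -0.03  0.03] op 0.0927
  roll -103.85 q6~ -1.9 (at q1 now)
  roll 76.15 q6~ 1.24 (at q1 now)
  delta tool cm [-57.47 -72.12  -6.72]
```

>>> {"method": "carry_out", "body": {"commands": [[[0, 0, -0.6, 6.92], [0, 0, -0.6, 6.92], [0, 0, -0.6, 6.92], [0, 0, -0.6, 6.92], [0, 0, -0.6, 6.92], [0, 0, -0.6, 6.92], [0, 0, -0.6, 6.92], [0, 0, -0.6, 6.92], [0, 0, -0.6, 6.92], [0, 0, -0.6, 6.92], [0, 0, -0.6, 6.95], [0, 0, 0, 0], [0, 0, 0, 0]]], "claw": 5.8}}

```text
t: 1.23
tool_pos: [0.1852, 0.5708, 0.2986]
orientation: [-2.296, -2.144, -0.0]
force: [-0.8, -0.2, -0.8]
opening: 0.058
```

```bash
python3 - <<'E'
from h import *
st([.509,-.2969,.30],85.87)
E
```

```text
t 1.23 p [0.1852 0.5708 0.2986] hx 86.09 z [ 0.  0. -1.] q [ 1.17  0.11  1.39 -0.    1.64  1.24] F [-0.8 -0.2 -0.8] M [-0.08  0.04 -0.01] op 0.058
  roll -179.78 q6~ -1.9 (at q1 now)
  roll 0.22 q6~ 1.24 (at q1 now)
  roll 180.22 q6~ 4.39 (at q1 now)
  delta tool cm [-84.36  38.22  -0.15]
```

>>> {"method": "carry_out", "body": {"commands": [[[-2.0, 0.9, 0, 0], [-3.5, 1.58, 0, 0], [-3.5, 1.58, 0, 0], [-3.5, 1.58, 0, 0], [-3.5, 1.58, 0, 0], [-3.5, 1.58, 0, 0], [-3.5, 1.58, 0, 0], [-3.5, 1.58, 0, 0], [-3.5, 1.58, 0, 0], [-3.5, 1.58, 0, 0], [-3.5, 1.58, 0, 0], [-3.5, 1.58, 0, 0], [-3.5, 1.58, 0, 0], [-3.5, 1.58, 0, 0], [-3.5, 1.58, 0, 0], [-3.5, 1.58, 0, 0], [-3.5, 1.58, 0, 0], [-3.5, 1.58, 0, 0], [-3.5, 1.58, 0, 0], [-3.5, 1.58, 0, 0]]]}}

```text
t: 2.9
tool_pos: [0.4442, -0.1368, 0.298]
orientation: [-2.295, -2.145, 0.0]
force: [0.8, 0.8, 0.4]
opening: 0.058
```

>>> {"method": "carry_out", "body": {"commands": [[[-3.5, 1.6, 0, 0], [-3.5, 1.6, 0, 0], [-3.5, 1.6, 0, 0], [-3.5, 1.6, 0, 0], [-1.9, 1.5, 0, 0.22], [0, 0, 0, 0], [0, 0, 0, 0], [0, 0, 0, 0]]]}}

```text
t: 3.57
tool_pos: [0.5112, -0.2984, 0.2979]
orientation: [-2.3, -2.137, 0.0]
force: [-0.6, -0.0, 0.0]
opening: 0.0577
```

```bash
python3 - <<'E'
from h import *
st([.509,-.2969,.30],85.87)
p=P("wrist");im=robot.read_camera("wrist");np.save("w1.npy",p,allow_pickle=True)
cv2.imwrite("pics/w1.png",im[:,:,::-1])
E
```

```text
t 3.57 p [ 0.5112 -0.2984  0.2979] hx 85.79 z [-0.001  0.001 -1.   ] q [-0.62  0.09  1.41  0.    1.64 -0.54] F [-0.6 -0.   0. ] M [-0.03  0.09 -0.03] op 0.0577
  roll -180.08 q6~ -3.68 (at q1 now)
  roll -0.08 q6~ -0.54 (at q1 now)
  roll 179.92 q6~ 2.6 (at q1 now)
  delta tool cm [ 0.13 -0.23 -0.21]
```

View pics/w1.png

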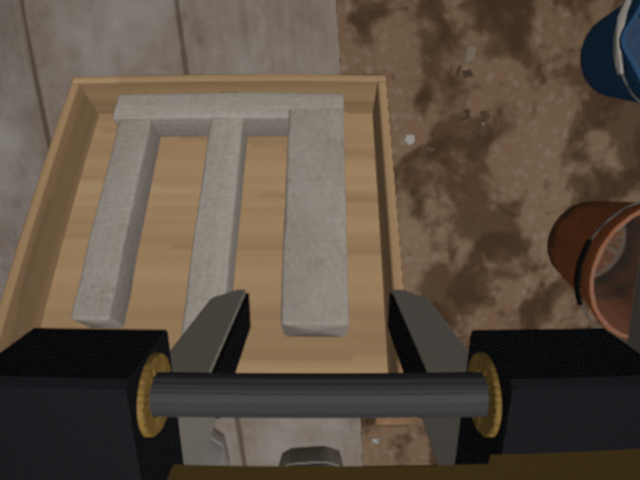

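```bash
python3 - <<'E'
import cv2
im=cv2.imread("pics/w1.png")
cv2.imwrite("pics/c5.png",cv2.resize(im[70:340,50:420],None,fx=2.16,fy=2.16,interpolation=cv2.INTER_CUBIC))
E
```

```text
(no output)
```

View pics/c5.png

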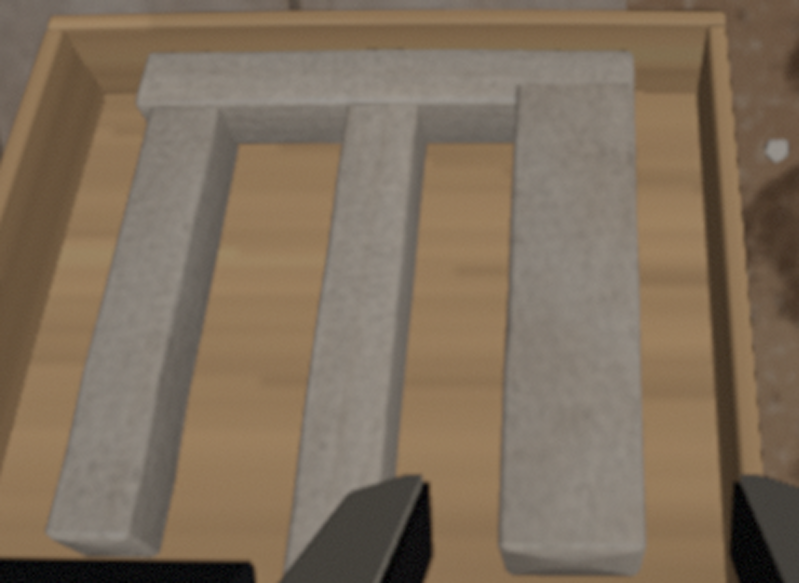

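```bash
sed -e '/^# trays/,$d' fit.py > fit2.py; python3 - <<'E'
s=open('fit2.py').read()
i=s.index("f=least_squares")
s=s[:i]+'''
W=np.load("w1.npy",allow_pickle=True).item()
c5=lambda q:[(50+u/2.16-.3,70+v/2.16-.3) for u,v in q]
wb=c5([(633,85),(517,87),(642,547),(501,545)])
ws=c5([(217,107),(150,106),(131,540),(48,537)])
wl=c5([(420,106),(350,104)])
wc=c5([(633,53),(150,54)])
ww=c5([(724,14),(52,17)])
res0=res
def res(p):
    b,l,s,c,w=model(p[:16])
    e=[proj(W,b)-wb,proj(W,s)-ws,proj(W,l)[:2]-wl,proj(W,c)[[0,2]]-wc,proj(W,w)-ww]
    e=[q+p[16:18] if 0 else q for q in e]
    return np.r_[res0(p[:16]),np.concatenate([q.ravel() for q in e])]
'''+s[i:]
s=s.replace("print(np.round(res(f.x),2))","print(np.round(res(f.x)[43:],2))")
open('fit2.py','w').write(s)
E
python3 fit2.py
```

```text
cams [0.3641997  0.05613801 1.01880671] [ 0.29982419 -0.97961359  0.80213185]
{'x': np.float64(0.4277), 'y': np.float64(-0.3069), 'yaw': np.float64(-1.6496), 'h': np.float64(0.1031), 'lb': np.float64(0.0793), 'll': np.float64(0.0017), 'ls': np.float64(-0.0801), 'sb': np.float64(-0.0089), 'sl': np.float64(0.002), 'ss': np.float64(-0.0103), 'lc': np.float64(0.0009), 'sc': np.float64(-0.1149), 'd': np.float64(0.0428), 'ab': np.float64(0.0014), 'al': np.float64(-0.0022), 'as': np.float64(0.0092)} 17.253081714335295
[ 0.25 -0.14 -0.1  -1.33  1.32  0.6  -2.21  1.14  1.62  0.07 -0.47  1.12
  0.9  -0.33 -1.36  0.64  0.23  0.14 -0.21  1.06  0.3   0.16  0.32  0.43
  0.25  0.08 -0.19  0.25]
sd {'x': np.float64(0.0004), 'y': np.float64(0.0005), 'yaw': np.float64(0.0017), 'h': np.float64(0.0005), 'lb': np.float64(0.0005), 'll': np.float64(0.0007), 'ls': np.float64(0.0005), 'sb': np.float64(0.0007), 'sl': np.float64(0.0007), 'ss': np.float64(0.0007), 'lc': np.float64(0.0005), 'sc': np.float64(0.0008), 'd': np.float64(0.0007), 'ab': np.float64(0.0032), 'al': np.float64(0.0057), 'as': np.float64(0.0035)}
block_mid [ 0.5084 -0.2935  0.1127]
short_mid [ 0.3492 -0.2837  0.1072]
long_mid [ 0.43   -0.2996  0.1151]
cross [ 0.4363 -0.2102  0.04  ]
side wall tops [[401.08266078 323.70979536]
 [400.76103295 318.85955459]
 [281.31743626 329.47872782]
 [281.14020301 324.5731477 ]
 [402.09948543 323.98976857]
 [401.77346492 319.09254311]
 [281.18168668 329.81572325]
 [281.00292654 324.86217515]]
side meas [(271.75, 329.25), (412.5, 322.0)]
block top far edge side [[397.05611161 323.30851146]
 [371.08627191 324.51970023]]
```

```bash
python3 - <<'E'
from h import *
st([.5084,-.2935,.120],85.5)
E
```

```text
t 3.62 p [ 0.5113 -0.298   0.2984] hx 85.79 z [-0.     0.001 -1.   ] q [-0.61  0.09  1.41  0.    1.64 -0.54] F [-0.  -0.4  0.8] M [-0.05  0.06  0.02] op 0.058
  roll -179.71 q6~ -3.68 (at q1 now)
  roll 0.29 q6~ -0.54 (at q1 now)
  roll 180.29 q6~ 2.61 (at q1 now)
  delta tool cm [ 0.42 -0.31 17.85]
```

>>> {"method": "carry_out", "body": {"commands": [[[0.42, -0.31, 0, 0.29], [0, 0, 2, 0], [0, 0, 2, 0], [0, 0, 2, 0], [0, 0, 2, 0], [0, 0, 1, 0], [0, 0, 0, 0], [0, 0, 0, 0]]], "claw": 5.6}}

```text
t: 4.28
tool_pos: [0.5086, -0.2939, 0.2091]
orientation: [-2.308, -2.131, 0.0]
force: [-0.1, -0.4, 0.5]
opening: 0.056
```

```bash
python3 - <<'E'
from h import *
st([.5084,-.2935,.120],85.5)
im=robot.read_camera("wrist")
cv2.imwrite("pics/w2.png",im[:,:,::-1])
E
```

```text
t 4.28 p [ 0.5086 -0.2939  0.2091] hx 85.41 z [-0.  0. -1.] q [-0.61  0.11  1.55  0.    1.48 -0.53] F [-0.1 -0.4  0.5] M [-0.05  0.11  0.01] op 0.056
  roll -180.09 q6~ -3.67 (at q1 now)
  roll -0.09 q6~ -0.53 (at q1 now)
  roll 179.91 q6~ 2.61 (at q1 now)
  delta tool cm [ 0.03 -0.02  8.91]
```

View pics/w2.png

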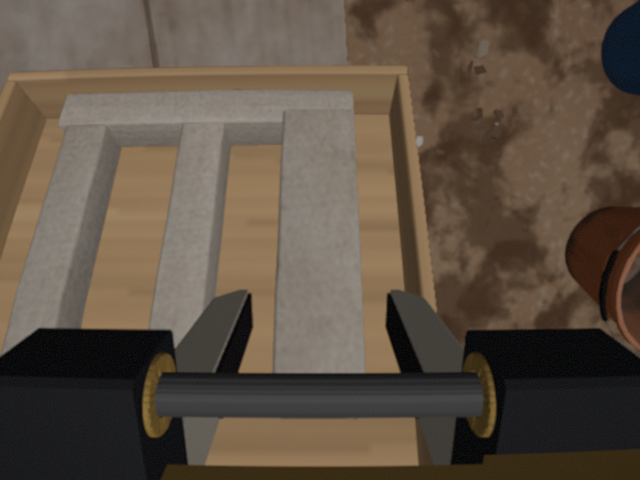

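>>> {"method": "carry_out", "body": {"commands": [[[0, 0, 1.5, 0], [0, 0, 1.5, 0], [0, 0, 1.5, 0], [0, 0, 1.2, 0], [0, 0, 1.2, 0], [0, 0, 1, 0], [0, 0, 1, 0], [0, 0, 0, 0], [0, 0, 0, 0]]]}}

```text
t: 5.08
tool_pos: [0.5085, -0.2944, 0.1192]
orientation: [-2.309, -2.129, 0.0]
force: [0.5, 0.3, 0.4]
opening: 0.0559
```

>>> {"method": "carry_out", "body": {"commands": [[[0, 0, 0, 0], [0, 0, 0, 0], [0, 0, 0, 0], [0, 0, 0, 0], [0, 0, 0, 0], [0, 0, 0, 0]]], "claw": 4.0, "grip_force": 30}}

```text
t: 5.58
tool_pos: [0.5093, -0.295, 0.1206]
orientation: [2.308, 2.129, 0.0]
force: [-0.6, 0.5, 5.9]
opening: 0.0462
```

```bash
python3 - <<'E'
from h import *
st([.5084,-.2935,.120],85.5)
im=robot.read_camera("wrist")
cv2.imwrite("pics/w3.png",im[:,:,::-1])
E
```

```text
t 5.58 p [ 0.5093 -0.295   0.1206] hx 85.36 z [ 0.001 -0.001 -1.   ] q [-0.61  0.18  1.64 -0.    1.32 -0.53] F [-0.6  0.5  5.9] M [-0.03  0.32  0.01] op 0.0462
  roll -180.14 q6~ -3.68 (at q1 now)
  roll -0.14 q6~ -0.53 (at q1 now)
  roll 179.86 q6~ 2.61 (at q1 now)
  delta tool cm [ 0.14 -0.1   0.06]
```

View pics/w3.png

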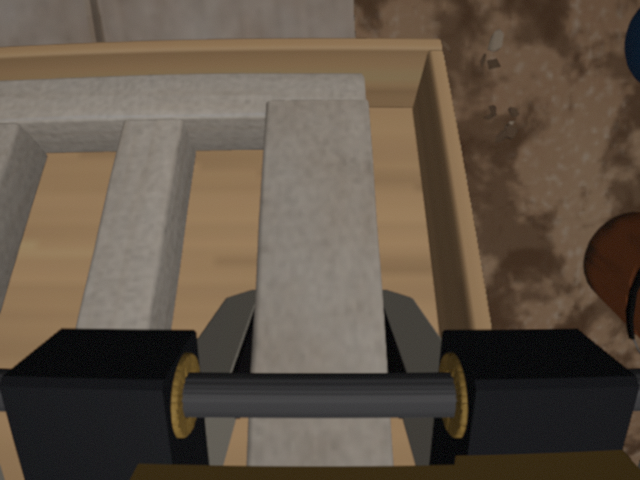

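>>> {"method": "carry_out", "body": {"commands": [[[0, 0, -0.4, 0], [0, 0, -0.8, 0], [0, 0, -1.2, 0], [0, 0, -1.6, 0], [0, 0, -1.6, 0], [0, 0, -1.2, 0], [0, 0, 0, 0], [0, 0, 0, 0]]]}}

```text
t: 6.3
tool_pos: [0.5094, -0.295, 0.1888]
orientation: [2.308, 2.128, 0.001]
force: [-0.1, -0.2, -2.1]
opening: 0.0465
```

```bash
python3 - <<'E'
from h import *
st()
for n in("wrist","side"):
    cv2.imwrite(f"pics/{n}4.png",robot.read_camera(n)[:,:,::-1])
E
```

```text
t 6.3 p [ 0.5094 -0.295   0.1888] hx 85.36 z [ 0.002 -0.001 -1.   ] q [-0.61  0.12  1.58 -0.    1.44 -0.53] F [-0.1 -0.2 -2.1] M [-0.07  0.1  -0.  ] op 0.0465
```

View pics/side4.png

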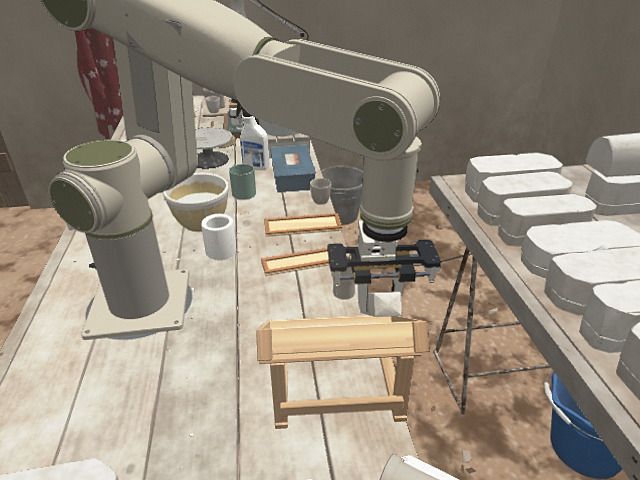

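View pics/wrist4.png

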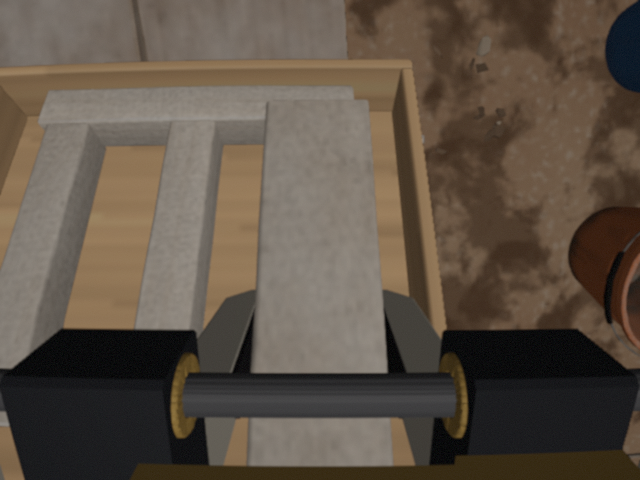

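>>> {"method": "carry_out", "body": {"commands": [[[0, 0, -1.5, 0], [0.7, 0, -2, 0], [1.5, 0, -1.5, 0], [2.2, 0, -1, 0], [3, 0, -0.6, 0], [3, 0, 0, 0], [3, 0, 0, 0], [3, 0, 0, 0], [3, 0, 0, 0], [2.5, 0, 0, 0], [1.5, 0, 0, 0], [0.6, 0, 0, 0], [0, 0, 0, 0]]]}}

```text
t: 7.48
tool_pos: [0.5278, -0.0542, 0.2525]
orientation: [-2.306, -2.131, 0.002]
force: [-0.3, -0.3, -1.1]
opening: 0.0465
```

>>> {"method": "carry_out", "body": {"commands": [[[0, 0, 0, -2], [0, 0, 0, -4], [0, 0, 0, -6], [0, 0, 0, -7], [0, 0, 0, -7], [0, 0, 0, -7], [0, 0, 0, -7], [0, 0, 0, -7], [0, 0, 0, -7], [0, 0, 0, -7], [0, 0, 0, -7], [0, 0, 0, -7], [0, 0, 0, -7], [0, 0, 0, -6], [0, 0, 0, -4], [0, 0, 0, -2.3], [0, 0, 0, 0], [0, 0, 0, 0]]]}}

```text
t: 8.98
tool_pos: [0.528, -0.0565, 0.2531]
orientation: [-0.014, -3.141, 0.0]
force: [0.2, 0.3, -2.0]
opening: 0.0462
```

```bash
python3 - <<'E'
from h import *
st([.398,.2846,.16],179.65)
E
```

```text
t 8.98 p [ 0.528  -0.0565  0.2531] hx 179.5 z [-0.001 -0.    -1.   ] q [-0.2  -0.06  1.65 -0.    1.56 -1.77] F [ 0.2  0.3 -2. ] M [ 0.05  0.03 -0.04] op 0.0462
  roll -180.15 q6~ -4.91 (at q1 now)
  roll -0.15 q6~ -1.77 (at q1 now)
  roll 179.85 q6~ 1.37 (at q1 now)
  delta tool cm [13.29 34.    9.32]
```

>>> {"method": "carry_out", "body": {"commands": [[[0.4, 1, 0, 0], [0.8, 2, 0, 0], [1.2, 3, 0, 0], [1.3, 3.5, 0, 0], [1.3, 3.5, 0, 0], [1.3, 3.5, 0, 0], [1.3, 3.5, 0, 0], [1.3, 3.5, 0, 0], [1.3, 3.5, 0, 0], [1.3, 3, 0.5, 0], [1.0, 2, 1.5, 0], [0.6, 1.2, 2, 0], [0.19, 0.3, 2, -0.15], [0, 0, 1.5, 0], [0, 0, 1, 0], [0, 0, 0.8, 0], [0, 0, 0, 0], [0, 0, 0, 0]]]}}

```text
t: 10.48
tool_pos: [0.3974, 0.2802, 0.1609]
orientation: [-0.006, -3.142, -0.0]
force: [-0.2, -0.1, -0.4]
opening: 0.0462
```

```bash
python3 - <<'E'
from h import *
st([.398,.2846,.095],179.65)
for n in("wrist","side"):
    im=robot.read_camera(n)
    if n=="side": im=cv2.resize(im[130:280,180:420],None,fx=3,fy=3)
    cv2.imwrite(f"pics/{n}5.png",im[:,:,::-1])
E
```

```text
t 10.48 p [0.3974 0.2802 0.1609] hx 179.76 z [-0.  0. -1.] q [ 0.51 -0.14  1.89  0.    1.39 -1.06] F [-0.2 -0.1 -0.4] M [ 0.04  0.03 -0.  ] op 0.0462
  roll -179.89 q6~ -4.2 (at q1 now)
  roll 0.11 q6~ -1.06 (at q1 now)
  roll 180.11 q6~ 2.09 (at q1 now)
  delta tool cm [-0.06  0.44  6.59]
```

View pics/side5.png

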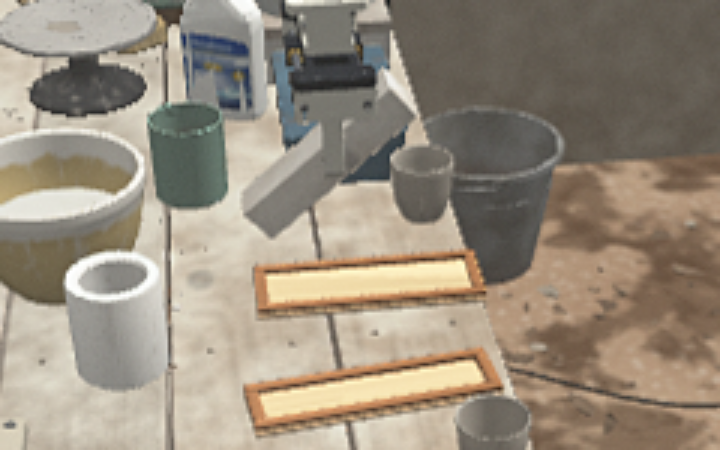

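View pics/wrist5.png

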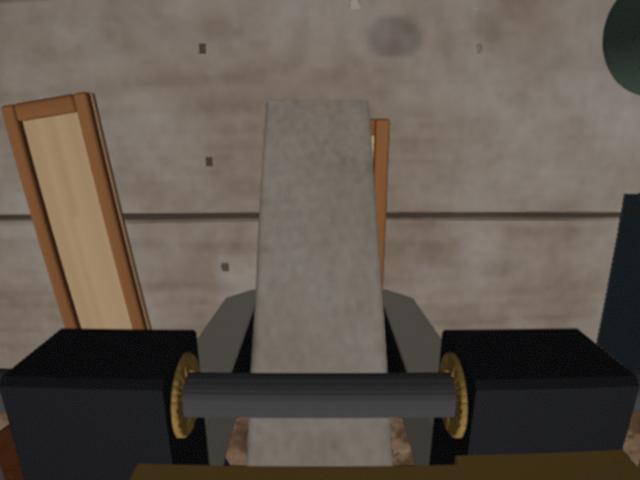

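>>> {"method": "carry_out", "body": {"commands": [[[-0.06, 0.44, 1, 0.11], [0, 0, 1.5, 0], [0, 0, 1.5, 0], [0, 0, 1.2, 0], [0, 0, 0.8, 0], [0, 0, 0.4, 0], [0, 0, 0.2, 0], [0, 0, 0.2, 0], [0, 0, 0.2, 0], [0, 0, 0, 0], [0, 0, 0, 0]]], "grip_force": 18}}

```text
t: 11.5
tool_pos: [0.3982, 0.2849, 0.091]
orientation: [0.008, 3.141, 0.001]
force: [0.0, -1.0, -1.1]
opening: 0.0465
```

```bash
python3 - <<'E'
from h import *
st([.398,.2846,.0886],179.65)
p=P("wrist");np.save("w6.npy",p,allow_pickle=True)
for n in("wrist","side"):
    im=robot.read_camera(n)
    if n=="side": im=cv2.resize(im[150:280,220:400],None,fx=4,fy=4)
    cv2.imwrite(f"pics/{n}6.png",im[:,:,::-1])
E
```

```text
t 11.5 p [0.3982 0.2849 0.091 ] hx 179.7 z [ 0.001  0.    -1.   ] q [ 0.52 -0.05  1.94 -0.    1.25 -1.05] F [ 0.  -1.  -1.1] M [ 0.03 -0.04  0.04] op 0.0465
  roll -179.95 q6~ -4.19 (at q1 now)
  roll 0.05 q6~ -1.05 (at q1 now)
  roll 180.05 q6~ 2.09 (at q1 now)
  delta tool cm [ 0.02 -0.03  0.24]
```

View pics/side6.png

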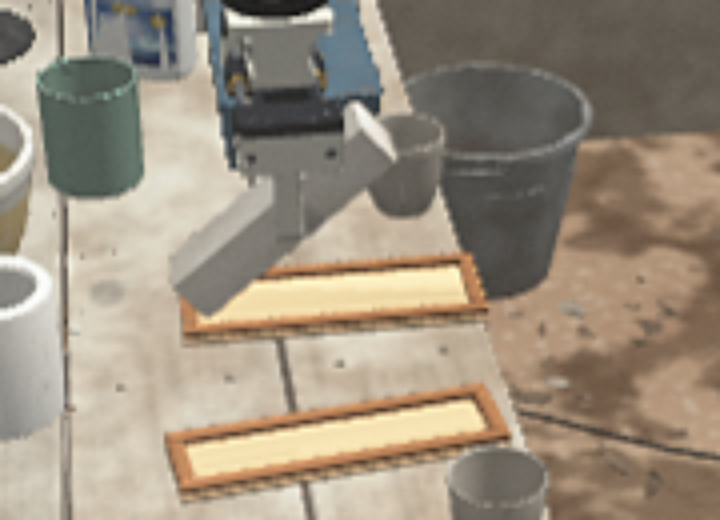

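View pics/wrist6.png

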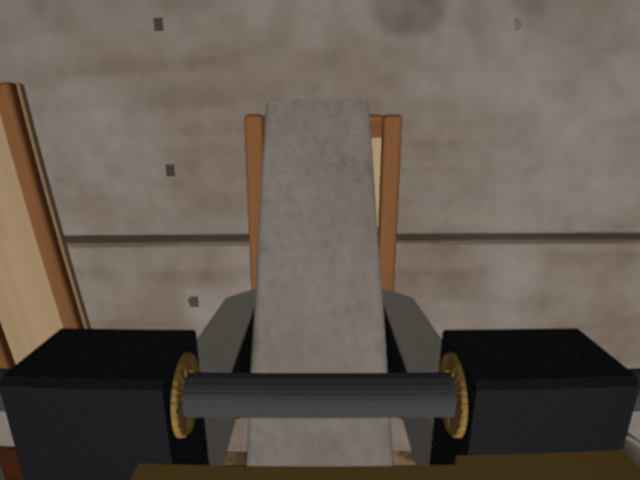

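```bash
python3 - <<'E'
from h import *
W=np.load("w6.npy",allow_pickle=True).item()
print(onplane(W,[(246,116),(401,116)],.014).round(4))
print(proj(W,[[.3982-.0852,.2849+d,.039] for d in(.023,-.023)]))
E
```

```text
[[0.3186 0.2474 0.014 ]
 [0.319  0.3271 0.014 ]]
[[369.63567084 101.1443925 ]
 [268.28196086 101.60988152]]
```

>>> {"method": "carry_out", "body": {"commands": [[[0, 0.1, 0.1, 0], [0, 0, 0.15, 0], [-0.37, 0, 0.28, 0], [-0.37, 0, 0.28, 0], [-0.35, 0, 0.3, 0], [-0.35, 0, 0.31, 0], [0, 0, 0, 0], [0, 0, 0, 0]]], "grip_force": 12}}

```text
t: 12.27
tool_pos: [0.4124, 0.2855, 0.076]
orientation: [-0.009, -3.141, 0.0]
force: [-0.1, 0.7, -1.7]
opening: 0.0464
```

```bash
python3 - <<'E'
from h import *
st([.398+.0143,.286,.077],179.65)
for n in("side",):
    im=robot.read_camera(n)
    if n=="side": im=cv2.resize(im[150:280,220:400],None,fx=4,fy=4)
    cv2.imwrite(f"pics/{n}7.png",im[:,:,::-1])
E
```

```text
t 12.27 p [0.4124 0.2855 0.076 ] hx 179.67 z [-0.001 -0.    -1.   ] q [ 0.5   0.    1.92  0.    1.22 -1.06] F [-0.1  0.7 -1.7] M [0.02 0.   0.01] op 0.0464
  roll -179.98 q6~ -4.2 (at q1 now)
  roll 0.02 q6~ -1.06 (at q1 now)
  roll 180.02 q6~ 2.08 (at q1 now)
  delta tool cm [ 0.01  0.05 -0.1 ]
```

View pics/side7.png

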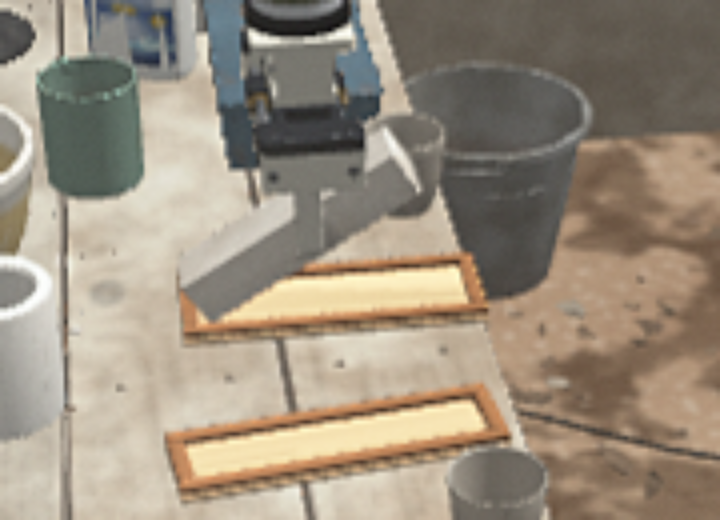

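>>> {"method": "carry_out", "body": {"commands": [[[-0.32, 0, 0.33, 0], [-0.31, 0, 0.33, 0], [-0.29, 0, 0.36, 0], [-0.29, 0, 0.37, 0], [-0.25, 0, 0.38, 0], [-0.25, 0, 0.39, 0], [-0.22, 0, 0.4, 0], [-0.22, 0, 0.41, 0], [0, 0, 0, 0], [0, 0, 0, 0]]]}}

```text
t: 13.15
tool_pos: [0.4333, 0.2853, 0.046]
orientation: [-0.008, -3.14, 0.001]
force: [-0.3, 0.3, -1.8]
opening: 0.0465
```

```bash
python3 - <<'E'
from h import *
st([.398+.0358,.286,.0472],179.65)
for n in("side","wrist"):
    im=robot.read_camera(n)
    if n=="side": im=cv2.resize(im[150:280,220:400],None,fx=4,fy=4)
    cv2.imwrite(f"pics/{n}8.png",im[:,:,::-1])
E
```

```text
t 13.15 p [0.4333 0.2853 0.046 ] hx 179.69 z [-0.001 -0.001 -1.   ] q [ 0.48  0.09  1.89  0.    1.16 -1.08] F [-0.3  0.3 -1.8] M [ 0.07 -0.04 -0.04] op 0.0465
  roll -179.96 q6~ -4.22 (at q1 now)
  roll 0.04 q6~ -1.08 (at q1 now)
  roll 180.04 q6~ 2.06 (at q1 now)
  delta tool cm [-0.05  0.07 -0.12]
```

View pics/side8.png

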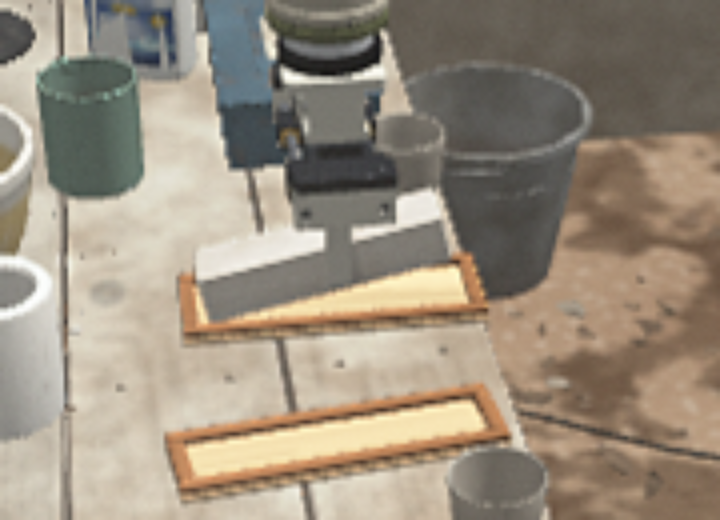

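View pics/wrist8.png

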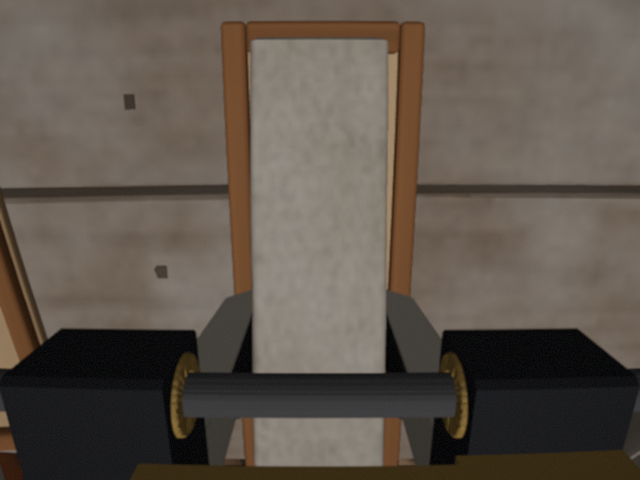

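>>> {"method": "carry_out", "body": {"commands": [[[-0.2, 0.1, 0.42, 0], [-0.2, 0.1, 0.42, 0], [-0.16, 0, 0.35, 0], [-0.14, 0, 0.3, 0], [0, 0, 0, 0], [0, 0, 0, 0]]], "grip_force": 8}}

```text
t: 13.75
tool_pos: [0.4406, 0.2874, 0.0314]
orientation: [-0.008, -3.141, 0.001]
force: [0.3, -0.2, -1.4]
opening: 0.0465
```

```bash
python3 - <<'E'
from h import *
st([.4404,.286,.030],179.65)
for n in("side","wrist"):
    im=robot.read_camera(n)
    if n=="side": im=cv2.resize(im[150:280,220:400],None,fx=4,fy=4)
    cv2.imwrite(f"pics/{n}9.png",im[:,:,::-1])
E
```

```text
t 13.75 p [0.4406 0.2874 0.0314] hx 179.7 z [-0.001 -0.    -1.   ] q [ 0.48  0.13  1.88  0.    1.14 -1.09] F [ 0.3 -0.2 -1.4] M [ 0.08 -0.01 -0.03] op 0.0465
  roll -179.95 q6~ -4.23 (at q1 now)
  roll 0.05 q6~ -1.08 (at q1 now)
  roll 180.05 q6~ 2.06 (at q1 now)
  delta tool cm [ 0.02 -0.14  0.14]
```

View pics/side9.png

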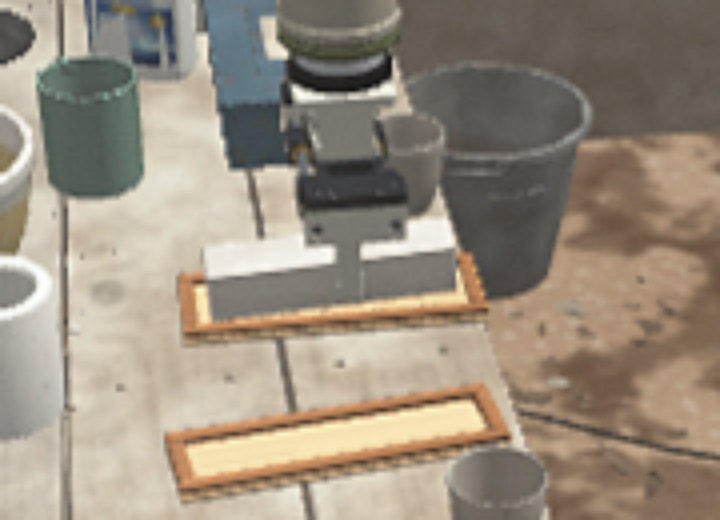

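View pics/wrist9.png

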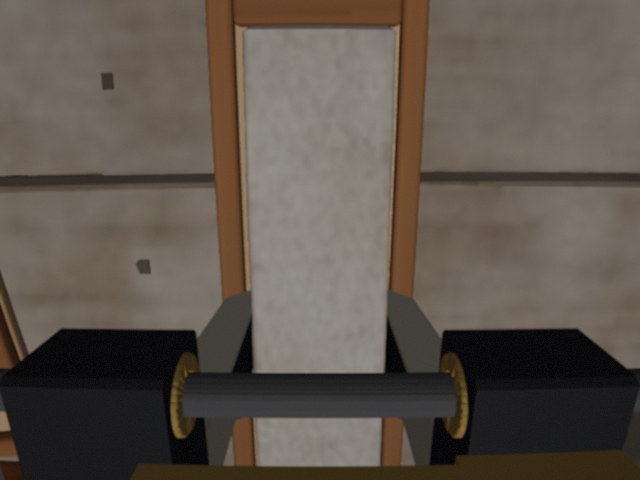

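>>> {"method": "carry_out", "body": {"commands": [[[-0.05, 0, 0.12, 0], [0, 0, 0, 0], [0, 0, 0, 0]]], "grip_force": 4}}

```text
t: 14.1
tool_pos: [0.4414, 0.2876, 0.0307]
orientation: [0.008, 3.141, 0.0]
force: [0.1, 0.4, -1.0]
opening: 0.0464
```

>>> {"method": "carry_out", "body": {"commands": [[[0, 0, 0, 0], [0, 0, 0, 0], [0, 0, 0, 0], [0, 0, 0, 0], [0, 0, -0.5, 0], [0, 0, -1, 0], [0, 0, -2, 0], [0, 0, -3, 0], [0, 0, -3, 0], [0, 0, -3, 0], [0, 0, -3, 0], [0, 0, -3, 0], [0, 0, -2, 0]]], "claw": 6.0, "grip_force": 30}}

```text
t: 15.18
tool_pos: [0.4422, 0.288, 0.2405]
orientation: [0.008, 3.137, 0.004]
force: [1.0, 0.2, -0.5]
opening: 0.0597
```

```bash
python3 - <<'E'
from h import *
st([.3492,-.2837,.26],85.9)
p=P("wrist");np.save("w10.npy",p,allow_pickle=True)
for n in("side","wrist"):
    im=robot.read_camera(n)
    if n=="side": im=cv2.resize(im[150:280,220:400],None,fx=4,fy=4)
    cv2.imwrite(f"pics/{n}10.png",im[:,:,::-1])
E
```

```text
t 15.18 p [0.4422 0.288  0.2405] hx 179.7 z [ 0.004  0.002 -1.   ] q [ 0.48 -0.07  1.68  0.    1.53 -1.09] F [ 1.   0.2 -0.5] M [ 0.01 -0.   -0.04] op 0.0597
  roll -86.2 q6~ -2.59 (at q1 now)
  roll 93.8 q6~ 0.55 (at q1 now)
  delta tool cm [  8.99 -57.21  -2.12]
```

View pics/side10.png

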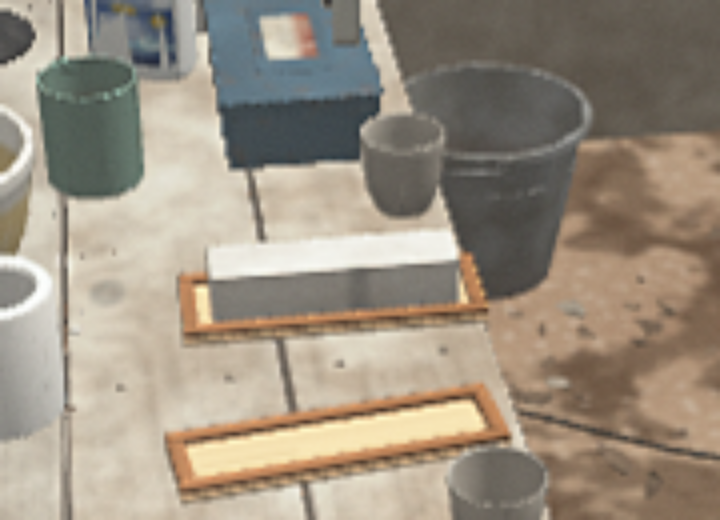

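View pics/wrist10.png

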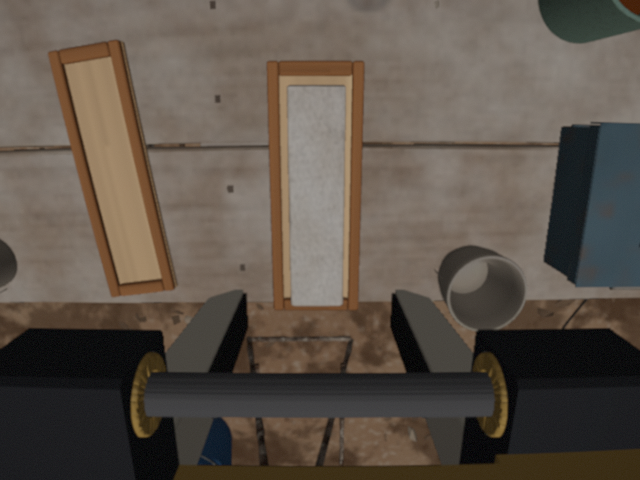

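```bash
python3 - <<'E'
from h import *
W=np.load("w10.npy",allow_pickle=True).item()
b=onplane(W,[(288,85),(345,85),(343,306),(291,306)],.046);print("blk",b.mean(0).round(4),np.linalg.norm(b[0]-b[3]),np.linalg.norm(b[0]-b[1]))
for q in ([(268,62),(364,62),(358,310),(273,310)],[(49,52),(120,41),(174,290),(112,296)]):
    X=onplane(W,q,.014); d=X[2]+X[3]-X[0]-X[1]
    print(X.mean(0).round(4),np.linalg.norm(d)/2,np.linalg.norm(X[0]-X[1]),np.degrees(np.arctan2(d[1],d[0])))
E
```

```text
blk [0.429  0.2864 0.046 ] 0.18205800658062504 0.04349253752149218
[0.4277 0.2854 0.014 ] 0.22131584555476438 0.07917188406236203 -0.47112484218475376
[0.4108 0.1066 0.014 ] 0.22099696053521195 0.06269155252478857 6.918346194562121
```

>>> {"method": "carry_out", "body": {"commands": [[[0, 0, -0.5, 6.7], [0, 0, -0.5, 6.7], [0, 0, -0.5, 6.7], [0, 0, -0.5, 6.7], [0, 0, 0, 6.7], [0, 0, 0, 6.7], [0, 0, 0, 6.7], [0, 0, 0, 6.7], [0, 0, 0, 6.7], [0, 0, 0, 6.7], [0, 0, 0, 6.7], [0, 0, 0, 6.7], [0, 0, 0, 6.7], [0, 0, 0, 6.7], [0, 0, 0, 0], [0, 0, 0, 0]]], "claw": 4.6}}

```text
t: 16.62
tool_pos: [0.4411, 0.2874, 0.2553]
orientation: [-2.295, -2.145, 0.001]
force: [0.2, -0.3, 0.3]
opening: 0.0464
```

```bash
python3 - <<'E'
from h import *
st([.3492,-.2837,.27],85.9)
E
```

```text
t 16.62 p [0.4411 0.2874 0.2553] hx 86.11 z [-0.001 -0.    -1.   ] q [ 0.48 -0.08  1.66 -0.    1.56  0.55] F [ 0.2 -0.3  0.3] M [-0.07  0.12 -0.  ] op 0.0464
  roll -179.79 q6~ -2.59 (at q1 now)
  roll 0.21 q6~ 0.55 (at q1 now)
  roll 180.21 q6~ 3.69 (at q1 now)
  delta tool cm [-57.6   -5.29  -1.44]
```

>>> {"method": "carry_out", "body": {"commands": [[[-2, -0.2, -0.7, 0.2], [-3.5, -0.32, -0.7, 0], [-3.5, -0.32, 0, 0], [-3.5, -0.32, 0, 0], [-3.5, -0.32, 0, 0], [-3.5, -0.32, 0, 0], [-3.5, -0.32, 0, 0], [-3.5, -0.32, 0, 0], [-3.5, -0.32, 0, 0], [-3.5, -0.32, 0, 0], [-3.5, -0.32, 0, 0], [-3.5, -0.32, 0, 0], [-3.5, -0.32, 0, 0], [-3.5, -0.32, 0, 0], [-3.5, -0.32, 0, 0], [-3.5, -0.32, 0, 0], [-3.1, -0.29, 0, 0], [0, 0, 0, 0], [0, 0, 0, 0], [0, 0, 0, 0]]]}}

```text
t: 18.28
tool_pos: [0.3454, -0.2825, 0.2694]
orientation: [-2.301, -2.138, -0.001]
force: [-0.8, -0.1, -0.3]
opening: 0.0461
```

```bash
python3 - <<'E'
from h import *
st([.3492,-.2837,.1218],85.9)
p=P("wrist");np.save("w11.npy",p,allow_pickle=True)
for n in("wrist",):
    im=robot.read_camera(n)
    cv2.imwrite(f"pics/{n}11.png",im[:,:,::-1])
E
```

```text
t 18.28 p [ 0.3454 -0.2825  0.2694] hx 85.8 z [-0.     0.001 -1.   ] q [-0.8  -0.31  1.83  0.    1.62 -0.73] F [-0.8 -0.1 -0.3] M [-0.06  0.08 -0.03] op 0.0461
  roll -180.1 q6~ -3.87 (at q1 now)
  roll -0.1 q6~ -0.73 (at q1 now)
  roll 179.9 q6~ 2.41 (at q1 now)
  delta tool cm [-0.1   0.39 14.76]
```

View pics/wrist11.png

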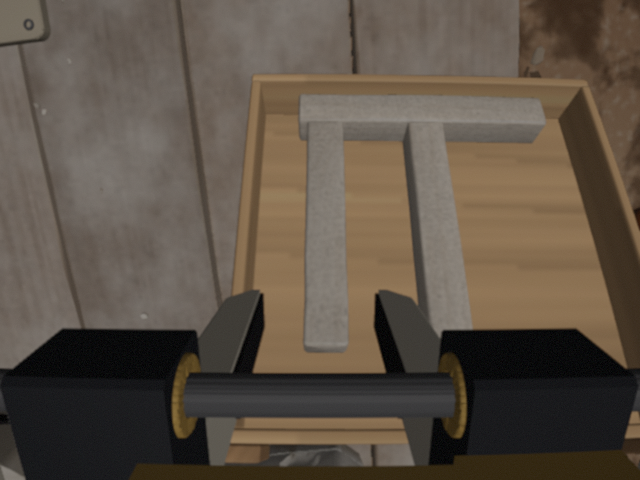

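```bash
python3 - <<'E'
from h import *
from scipy.optimize import least_squares
W=np.load("w11.npy",allow_pickle=True).item()
m=np.array([(308.5,122),(343.5,122),(304.5,344.5),(347.5,344.5)])
a=np.radians(40)
def pts(p):
    x,y,z,yaw=p;c,s=np.cos(yaw),np.sin(yaw);r=[]
    for ds in(-.09,.09):
        for dl in(-.015,.015):
            X=ds*np.cos(a)-.014*np.sin(a);Z=ds*np.sin(a)+.014*np.cos(a)
            r.append([x+c*X-s*dl,y+s*X+c*dl,z+Z])
    return r
p0=[.3492,-.2837,.1072,-1.645]
print(proj(W,pts(p0)).round(1).tolist())
for zz in(.1042,.1072,.1102):
  f=least_squares(lambda p:(proj(W,pts([p[0],p[1],zz,p[2]]))-m).ravel(),[p0[0],p0[1],p0[3]])
  print(zz,f.x.round(4),f.cost,f.fun.round(1))
E
```

```text
[[305.5, 122.1], [342.5, 122.2], [301.2, 345.6], [348.3, 345.7]]
0.1042 [ 0.3504 -0.2842 -1.6507] 4.856191523986773 [-0.9  0.5  0.8  0.8 -1.8 -0.7  1.9 -0.4]
0.1072 [ 0.3504 -0.2833 -1.6508] 5.791524770680571 [-1.  -0.6  1.  -0.3 -2.1  0.3  2.1  0.6]
0.1102 [ 0.3504 -0.2824 -1.6509] 11.939485421253055 [-1.2 -1.8  1.1 -1.5 -2.3  1.4  2.4  1.7]
```

```bash
python3 - <<'E'
from h import *
st([.3504,-.2834,.1207],85.4)
E
```

```text
t 18.33 p [ 0.3456 -0.2821  0.2696] hx 85.83 z [-0.     0.001 -1.   ] q [-0.8  -0.31  1.83  0.    1.62 -0.73] F [ 0.4  0.  -0.5] M [-0.11  0.05  0.02] op 0.0461
  roll -179.57 q6~ -3.86 (at q1 now)
  roll 0.43 q6~ -0.72 (at q1 now)
  roll 180.43 q6~ 2.42 (at q1 now)
  delta tool cm [-0.1   0.49 14.88]
```

>>> {"method": "carry_out", "body": {"commands": [[[-0.1, 0.49, 1, 0.43], [0, 0, 2, 0], [0, 0, 2, 0], [0, 0, 2, 0], [0, 0, 2, 0], [0, 0, 1.5, 0], [0, 0, 1.5, 0], [0, 0, 1, 0], [0, 0, 1, 0], [0, 0, 0.8, 0], [0, 0, 0, 0], [0, 0, 0, 0], [0, 0, 0, 0]]]}}

```text
t: 19.42
tool_pos: [0.3507, -0.2846, 0.1224]
orientation: [2.31, 2.127, 0.0]
force: [-0.6, -0.2, -0.1]
opening: 0.0464
```

```bash
python3 - <<'E'
from h import *
st([.3504,-.2834,.1207],85.4)
for n in("wrist",):
    im=robot.read_camera(n)
    cv2.imwrite(f"pics/{n}12.png",im[:,:,::-1])
E
```

```text
t 19.42 p [ 0.3507 -0.2846  0.1224] hx 85.28 z [ 0.001 -0.001 -1.   ] q [-0.8  -0.2   2.02  0.    1.32 -0.71] F [-0.6 -0.2 -0.1] M [-0.1   0.03  0.05] op 0.0464
  roll -180.12 q6~ -3.86 (at q1 now)
  roll -0.12 q6~ -0.72 (at q1 now)
  roll 179.88 q6~ 2.43 (at q1 now)
  delta tool cm [ 0.12 -0.04  0.17]
```

View pics/wrist12.png

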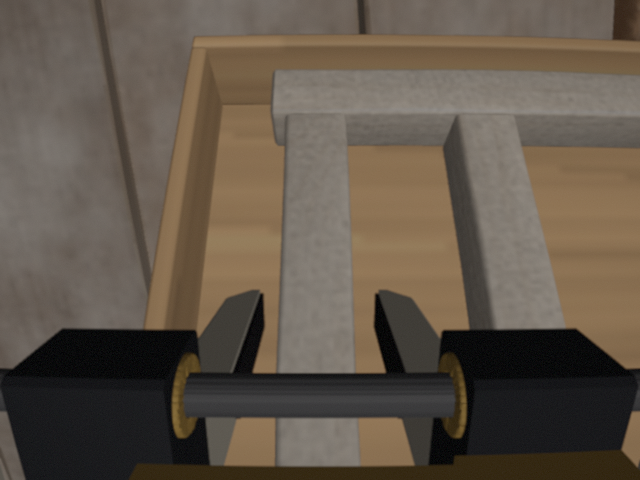

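Centred. Down 1.7 mm, then grip.

>>> {"method": "carry_out", "body": {"commands": [[[0.12, -0.04, 0.17, 0], [0, 0, 0, 0], [0, 0, 0, 0]]]}}

```text
t: 19.72
tool_pos: [0.3501, -0.2831, 0.1202]
orientation: [2.311, 2.127, 0.0]
force: [-0.0, -0.5, -0.1]
opening: 0.0459
```

>>> {"method": "carry_out", "body": {"commands": [[[0, 0, 0, 0], [0, 0, 0, 0], [0, 0, 0, 0], [0, 0, 0, 0], [0, 0, 0, 0], [0, 0, 0, 0]]], "claw": 2.4, "grip_force": 30}}

```text
t: 20.22
tool_pos: [0.35, -0.2831, 0.12]
orientation: [2.311, 2.128, -0.0]
force: [-0.1, 0.0, 0.8]
opening: 0.0294
```

```bash
python3 - <<'E'
from h import *
st([.3504,-.2834,.1207],85.4)
E
```

```text
t 20.22 p [ 0.35   -0.2831  0.12  ] hx 85.27 z [ 0. -0. -1.] q [-0.79 -0.2   2.02 -0.    1.32 -0.71] F [-0.1  0.   0.8] M [-0.05  0.14 -0.04] op 0.0294
  roll -180.13 q6~ -3.86 (at q1 now)
  roll -0.13 q6~ -0.71 (at q1 now)
  roll 179.87 q6~ 2.43 (at q1 now)
  delta tool cm [-0.03  0.04 -0.07]
```

>>> {"method": "carry_out", "body": {"commands": [[[0, 0, -0.4, 0], [0, 0, -0.8, 0], [0, 0, -1.2, 0], [0, 0, -1.6, 0], [0, 0, -1.6, 0], [0, 0, -1.2, 0], [0, 0, 0, 0], [0, 0, 0, 0]]]}}

```text
t: 20.88
tool_pos: [0.3505, -0.2836, 0.1891]
orientation: [2.309, 2.126, 0.0]
force: [-0.1, -0.4, -1.0]
opening: 0.0296
```

```bash
python3 - <<'E'
from h import *
st()
p=P("wrist");np.save("w13.npy",p,allow_pickle=True)
im=robot.read_camera("wrist");cv2.imwrite("pics/wrist13.png",im[:,:,::-1])
E
```

```text
t 20.88 p [ 0.3505 -0.2836  0.1891] hx 85.27 z [ 0.002 -0.002 -1.   ] q [-0.79 -0.26  1.94 -0.    1.46 -0.71] F [-0.1 -0.4 -1. ] M [-0.07  0.04  0.02] op 0.0296
```

View pics/wrist13.png

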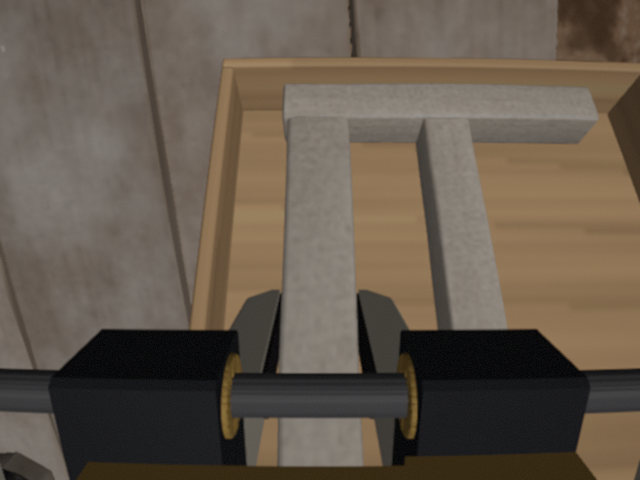

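```bash
python3 - <<'E'
from h import *
W=np.load("w13.npy",allow_pickle=True).item()
h=np.radians(85.27);u=np.array([np.cos(h),np.sin(h),0])
for th in(37,40,43,46):
    t=np.radians(th); 
    # rotate about grasp point: low top corner: along 90+12.1, perp 14-14.4
    A,B=.1021,-.0004
    X=np.array([.3505,-.2836,.1941])+u*(A*np.cos(t)+B*np.sin(t))+np.array([0,0,-A*np.sin(t)+B*np.cos(t)])
    print(th,proj(W,X).round(1))
E
```

```text
37 [[318.4 109.3]]
40 [[318.4 116.9]]
43 [[318.4 124.6]]
46 [[318.4 132.4]]
```

>>> {"method": "carry_out", "body": {"commands": [[[0, 0, -1.5, 0], [0.7, 0, -2, 0], [1.5, 0.5, -1.5, 0], [2.2, 0.9, -1, 0], [3, 1, -0.6, 0], [3, 1, 0, 0], [3, 1, 0, 0], [3, 1, 0, 0], [3, 1, 0, 0], [2.5, 0.9, 0, 0], [1.5, 0.5, 0, 0], [0.6, 0.2, 0, 0], [0, 0, 0, 0]]]}}

```text
t: 22.02
tool_pos: [0.4493, -0.0493, 0.2528]
orientation: [-2.308, -2.129, 0.002]
force: [0.0, -0.6, -0.7]
opening: 0.0294
```

>>> {"method": "carry_out", "body": {"commands": [[[0, 0, 0, -2], [0, 0, 0, -4], [0, 0, 0, -6], [0, 0, 0, -7], [0, 0, 0, -7], [0, 0, 0, -7], [0, 0, 0, -7], [0, 0, 0, -7], [0, 0, 0, -7], [0, 0, 0, -7], [0, 0, 0, -7], [0, 0, 0, -7], [0, 0, 0, -7], [0, 0, 0, -7], [0, 0, 0, -6], [0, 0, 0, -4], [0, 0, 0, -2.6], [0, 0, 0, 0], [0, 0, 0, 0]]]}}

```text
t: 23.6
tool_pos: [0.4491, -0.0515, 0.2535]
orientation: [0.184, -3.135, 0.0]
force: [-0.3, 0.6, -0.0]
opening: 0.0294
```

```bash
python3 - <<'E'
from h import *
st([.3827,.1014,.15],-173.1)
E
```

```text
t 23.6 p [ 0.4491 -0.0515  0.2535] hx -173.3 z [-0.001 -0.    -1.   ] q [-0.23 -0.29  1.85 -0.    1.58 -1.92] F [-0.3  0.6 -0. ] M [ 0.07  0.03 -0.03] op 0.0294
  roll -180.2 q6~ -5.06 (at q1 now)
  roll -0.2 q6~ -1.92 (at q1 now)
  roll 179.8 q6~ 1.22 (at q1 now)
  delta tool cm [ 4.8  15.96 10.35]
```

>>> {"method": "carry_out", "body": {"commands": [[[0.3, 1, 0, 0], [0.6, 2, 0, 0], [0.8, 2.6, 0, 0], [0.8, 2.7, 0, 0], [0.8, 2.7, 0, 0], [0.7, 2.4, 0.5, 0], [0.5, 1.6, 1.3, 0], [0.3, 0.9, 1.8, -0.2], [0, 0.06, 2, 0], [0, 0, 1.9, 0], [0, 0, 1.4, 0], [0, 0, 0.9, 0], [0, 0, 0.5, 0], [0, 0, 0, 0], [0, 0, 0, 0]]]}}

```text
t: 24.85
tool_pos: [0.383, 0.1023, 0.1515]
orientation: [-0.193, 3.135, 0.0]
force: [-0.4, 0.5, -1.3]
opening: 0.0293
```

```bash
python3 - <<'E'
from h import *
st([.3827,.1014,.0884],-173.1)
p=P("wrist");np.save("w14.npy",p,allow_pickle=True)
for n in("side","wrist"):
    im=robot.read_camera(n)
    if n=="side": im=cv2.resize(im[180:310,220:400],None,fx=4,fy=4)
    cv2.imwrite(f"pics/{n}14.png",im[:,:,::-1])
E
```

```text
t 24.85 p [0.383  0.1023 0.1515] hx -172.96 z [ 0.  0. -1.] q [ 0.13 -0.4   2.12  0.    1.42 -1.56] F [-0.4  0.5 -1.3] M [-0.03 -0.02 -0.01] op 0.0293
  roll -179.86 q6~ -4.7 (at q1 now)
  roll 0.14 q6~ -1.56 (at q1 now)
  roll 180.14 q6~ 1.58 (at q1 now)
  delta tool cm [ 0.04 -0.09  6.31]
```

View pics/side14.png

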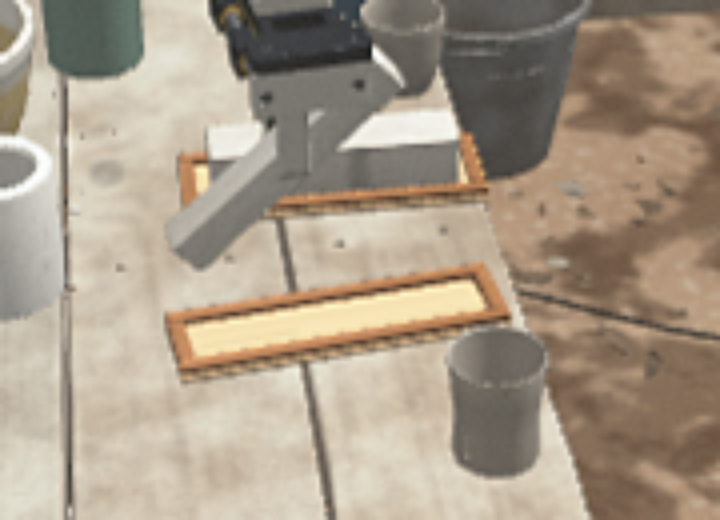

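View pics/wrist14.png

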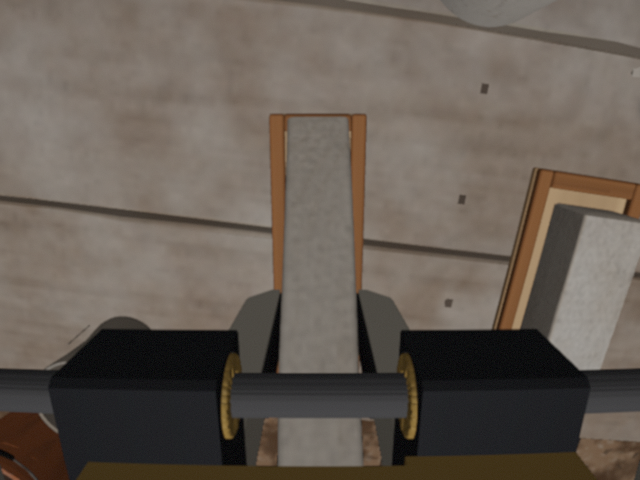

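```bash
python3 - <<'E'
from h import *
W=np.load("w14.npy",allow_pickle=True).item()
X=onplane(W,[(270,115),(366,115),(275,285),(361,285)],.014);print(X.round(4))
h=np.radians(186.9);u=np.array([np.cos(h),np.sin(h)])
e=(X[0]+X[1])[:2]/2; print("width",np.linalg.norm(X[0]-X[1]),"C",e-.113*u)
d=X[0]+X[1]-X[2]-X[3];print("head",np.degrees(np.arctan2(d[1],d[0])))
E
```

```text
[[0.3061 0.0604 0.014 ]
 [0.2985 0.1222 0.014 ]
 [0.4224 0.0751 0.014 ]
 [0.4148 0.1363 0.014 ]]
width 0.062230801561494464 C [0.41447276 0.10488894]
head -172.93983232704838
```

>>> {"method": "carry_out", "body": {"commands": [[[-0.07, -0.08, 1, 0], [0, 0, 1.5, 0], [0, 0, 1.4, 0], [0, 0, 1.0, 0], [0, 0, 0.6, 0], [0, 0, 0.3, 0], [0, 0, 0.2, 0], [0, 0, 0, 0], [0, 0, 0, 0]]], "grip_force": 18}}

```text
t: 25.7
tool_pos: [0.384, 0.1016, 0.0915]
orientation: [-0.194, 3.135, 0.0]
force: [0.5, -0.7, -0.4]
opening: 0.0297
```

```bash
python3 - <<'E'
from h import *
st([.384,.1014,.0884],-173.1)
for n in("side","wrist"):
    im=robot.read_camera(n)
    if n=="side": im=cv2.resize(im[180:310,220:400],None,fx=4,fy=4)
    cv2.imwrite(f"pics/{n}15.png",im[:,:,::-1])
E
```

```text
t 25.7 p [0.384  0.1016 0.0915] hx -172.93 z [ 0.001  0.    -1.   ] q [ 0.13 -0.34  2.19 -0.    1.29 -1.56] F [ 0.5 -0.7 -0.4] M [ 0.05  0.01 -0.06] op 0.0297
  roll -179.83 q6~ -4.7 (at q1 now)
  roll 0.17 q6~ -1.56 (at q1 now)
  roll 180.17 q6~ 1.58 (at q1 now)
  delta tool cm [ 0.01 -0.02  0.31]
```

View pics/side15.png

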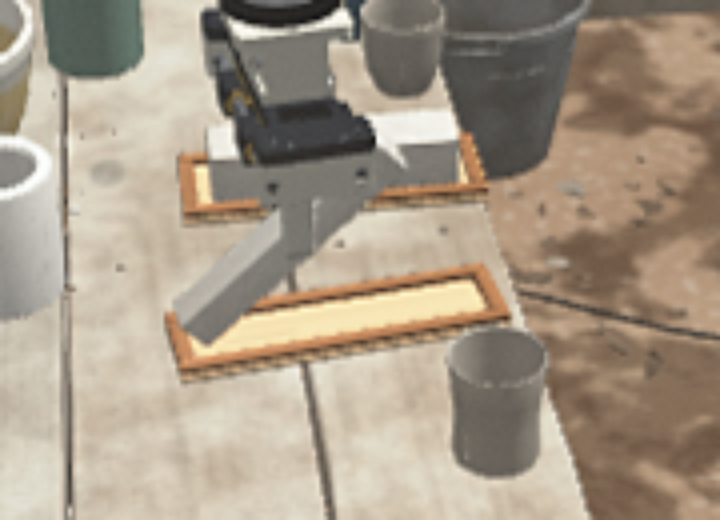

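View pics/wrist15.png

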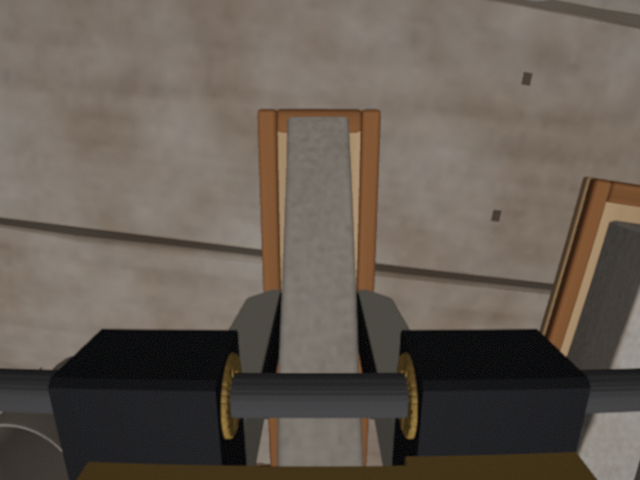

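>>> {"method": "carry_out", "body": {"commands": [[[0, 0, 0.15, 0], [0, 0, 0.15, 0], [-0.37, 0, 0.28, 0], [-0.37, 0, 0.28, 0], [-0.35, 0, 0.3, 0], [-0.35, 0, 0.31, 0], [0, 0, 0, 0], [0, 0, 0, 0]]], "grip_force": 12}}

```text
t: 26.47
tool_pos: [0.3979, 0.1033, 0.0759]
orientation: [0.194, -3.135, 0.0]
force: [-0.4, 0.4, -0.2]
opening: 0.0296
```

```bash
python3 - <<'E'
from h import *
st([.384+.0143*.9928,.1014+.0143*.12,.077],-173.1)
for n in("side",):
    im=robot.read_camera(n)
    if n=="side": im=cv2.resize(im[180:310,220:400],None,fx=4,fy=4)
    cv2.imwrite(f"pics/{n}16.png",im[:,:,::-1])
E
```

```text
t 26.47 p [0.3979 0.1033 0.0759] hx -172.93 z [-0.001 -0.    -1.   ] q [ 0.13 -0.27  2.16  0.    1.25 -1.56] F [-0.4  0.4 -0.2] M [ 0.03  0.02 -0.02] op 0.0296
  roll -179.83 q6~ -4.7 (at q1 now)
  roll 0.17 q6~ -1.56 (at q1 now)
  roll 180.17 q6~ 1.58 (at q1 now)
  delta tool cm [-0.03 -0.03 -0.11]
```

View pics/side16.png

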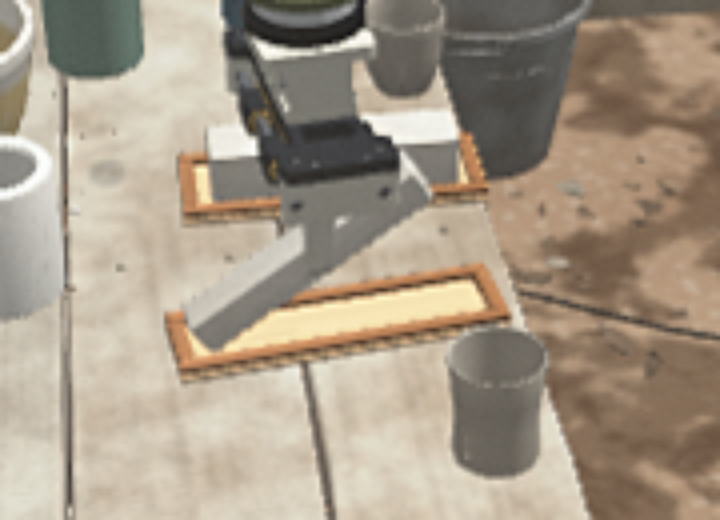

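>>> {"method": "carry_out", "body": {"commands": [[[-0.27, 0, 0.33, 0], [-0.29, 0, 0.33, 0], [-0.29, 0, 0.36, 0], [-0.28, 0, 0.37, 0], [-0.24, 0, 0.38, 0], [-0.24, 0, 0.39, 0], [-0.21, 0, 0.4, 0], [-0.21, 0, 0.41, 0], [0, 0, 0, 0], [0, 0, 0, 0]]]}}

```text
t: 27.35
tool_pos: [0.4178, 0.1058, 0.0461]
orientation: [0.194, -3.135, 0.0]
force: [0.4, -0.3, 0.5]
opening: 0.0294
```

```bash
python3 - <<'E'
from h import *
st([.4138+.0121*.9928,.105+.0121*.12,.0294],-173.1)
p=P("wrist");np.save("w17.npy",p,allow_pickle=True)
for n in("side","wrist"):
    im=robot.read_camera(n)
    if n=="side": im=cv2.resize(im[180:310,220:400],None,fx=4,fy=4)
    cv2.imwrite(f"pics/{n}17.png",im[:,:,::-1])
E
```

```text
t 27.35 p [0.4178 0.1058 0.0461] hx -172.93 z [-0.001 -0.    -1.   ] q [ 0.13 -0.16  2.13 -0.    1.17 -1.57] F [ 0.4 -0.3  0.5] M [ 0.02  0.02 -0.05] op 0.0294
  roll -179.83 q6~ -4.7 (at q1 now)
  roll 0.17 q6~ -1.56 (at q1 now)
  roll 180.17 q6~ 1.58 (at q1 now)
  delta tool cm [-0.8  -0.03  1.67]
```

View pics/side17.png

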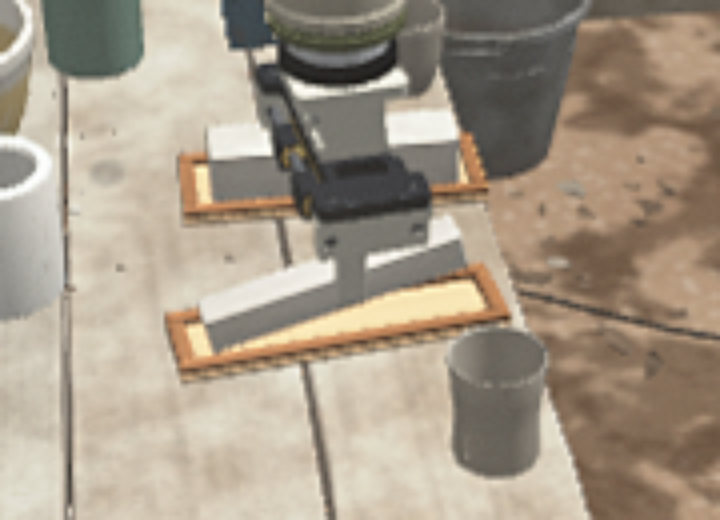

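View pics/wrist17.png

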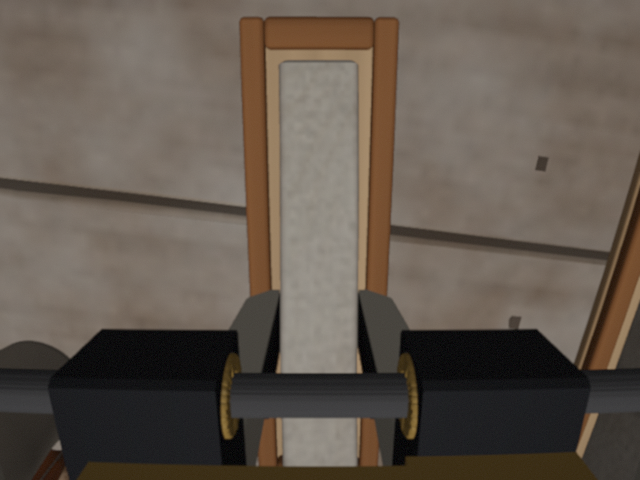

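```bash
python3 - <<'E'
from h import *
W=np.load("w17.npy",allow_pickle=True).item()
h=np.radians(186.95);u=np.array([np.cos(h),np.sin(h),0])
A=onplane(W,[(318,61.5)],.0336)[0];B=onplane(W,[(320,18)],.014)[0];Cc=onplane(W,[(319.5,49)],.014)[0]
C=np.array([.4138,.105,0])
for X in(A,B,Cc): print(X.round(4),"along from C",((X-C)@u).round(4),"across",np.cross(u,X-C)[2].round(4))
E
```

```text
[0.3217 0.093  0.0336] along from C 0.0929 across 0.0008
[0.3027 0.0914 0.014 ] along from C 0.1119 across 0.0001
[0.3142 0.0926 0.014 ] along from C 0.1003 across 0.0002
```

>>> {"method": "carry_out", "body": {"commands": [[[-0.2, 0, 0.42, 0], [-0.19, 0, 0.42, 0], [-0.15, 0, 0.35, 0], [-0.12, 0, 0.3, 0], [0, 0, 0, 0], [0, 0, 0, 0]]], "grip_force": 8}}

```text
t: 27.95
tool_pos: [0.4243, 0.1066, 0.0312]
orientation: [0.194, -3.135, 0.0]
force: [-0.7, 0.5, -1.2]
opening: 0.0298
```

```bash
python3 - <<'E'
from h import *
st([.4138+.0121*.9928,.105+.0121*.12,.0294],-173.1)
for n in("side",):
    im=robot.read_camera(n)
    if n=="side": im=cv2.resize(im[180:310,220:400],None,fx=4,fy=4)
    cv2.imwrite(f"pics/{n}18.png",im[:,:,::-1])
E
```

```text
t 27.95 p [0.4243 0.1066 0.0312] hx -172.93 z [-0.001 -0.    -1.   ] q [ 0.13 -0.11  2.12 -0.    1.13 -1.57] F [-0.7  0.5 -1.2] M [ 0.   -0.03 -0.02] op 0.0298
  roll -179.83 q6~ -4.7 (at q1 now)
  roll 0.17 q6~ -1.56 (at q1 now)
  roll 180.17 q6~ 1.58 (at q1 now)
  delta tool cm [-0.15 -0.03  0.18]
```

View pics/side18.png

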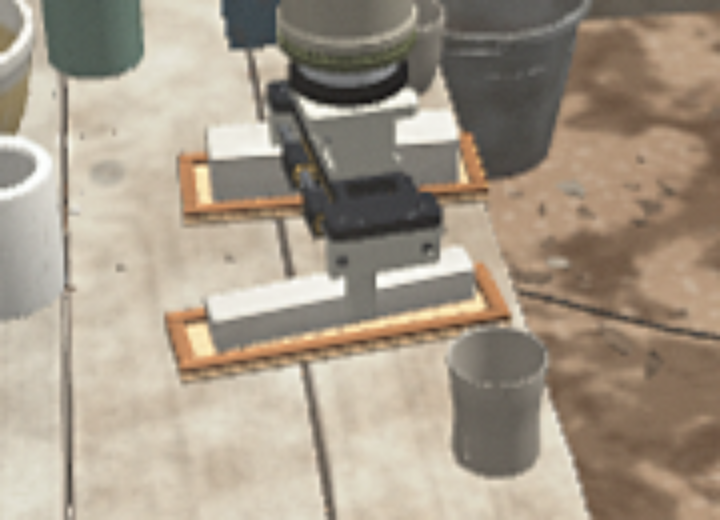

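>>> {"method": "carry_out", "body": {"commands": [[[-0.03, 0, 0.08, 0], [0, 0, 0, 0], [0, 0, 0, 0]]], "grip_force": 3}}

```text
t: 28.25
tool_pos: [0.4249, 0.1067, 0.0309]
orientation: [-0.194, 3.135, 0.0]
force: [1.0, 0.4, -0.9]
opening: 0.0298
```

>>> {"method": "carry_out", "body": {"commands": [[[0, 0, 0, 0], [0, 0, 0, 0], [0, 0, 0, 0], [0, 0, 0, 0], [0, 0, -0.5, 0], [0, 0, -1, 0], [0, 0, -2, 0], [0, 0, -3, 0], [0, 0, -3, 0], [0, 0, -3, 0], [0, 0, -3, 0], [0, 0, -3, 0], [0, 0, -1.5, 0], [0, 0, 0, 0], [0, 0, 0, 0], [0, 0, 0, 0]]], "claw": 4.6}}

```text
t: 29.58
tool_pos: [0.4243, 0.1066, 0.2301]
orientation: [0.194, -3.135, 0.0]
force: [0.6, 0.0, -0.5]
opening: 0.0465
```

```bash
python3 - <<'E'
from h import *
st()
p=P("wrist");np.save("w19.npy",p,allow_pickle=True)
for n in("side","wrist","top"):
    im=robot.read_camera(n)
    if n=="side": im=cv2.resize(im[180:430,220:440],None,fx=2.4,fy=2.4)
    cv2.imwrite(f"pics/{n}19.png",im[:,:,::-1])
E
```

```text
t 29.58 p [0.4243 0.1066 0.2301] hx -172.93 z [-0.001 -0.    -1.   ] q [ 0.13 -0.32  1.92  0.    1.55 -1.57] F [ 0.6  0.  -0.5] M [0.06 0.07 0.03] op 0.0465
```

View pics/side19.png

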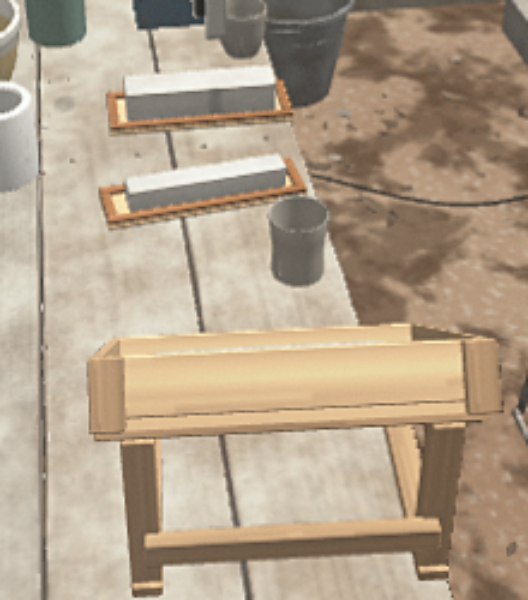

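View pics/wrist19.png

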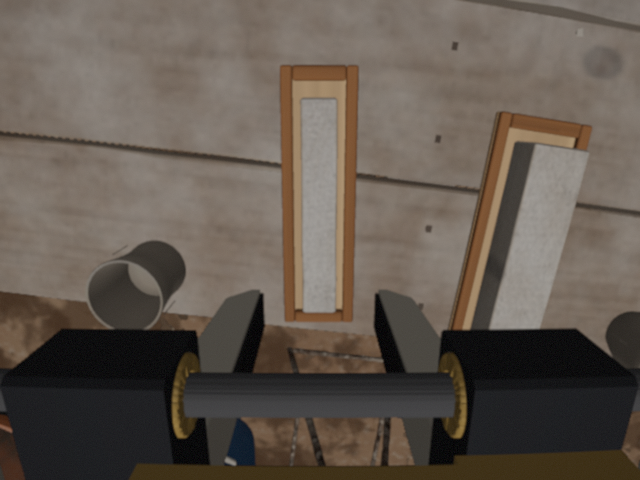

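View pics/top19.png

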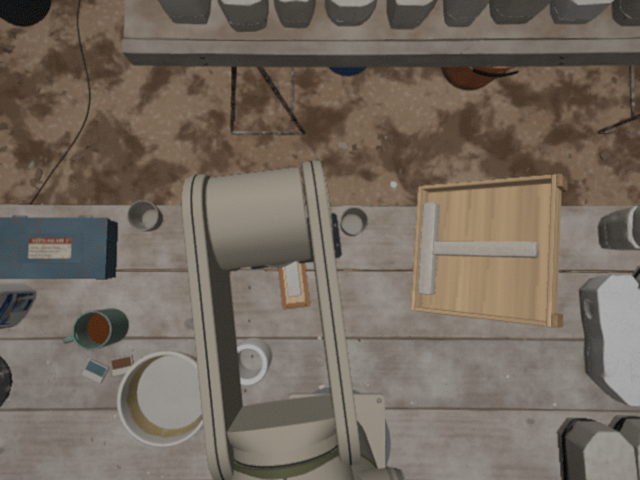

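```bash
python3 - <<'E'
from h import *
W=np.load("w19.npy",allow_pickle=True).item()
h=np.radians(186.95);u=np.array([np.cos(h),np.sin(h),0])
def c(q,z):
    X=onplane(W,q,z);d=X[0]+X[1]-X[2]-X[3];return X.mean(0),np.linalg.norm(d)/2,np.linalg.norm(X[0]-X[1]),np.degrees(np.arctan2(d[1],d[0]))
b=c([(302,98),(337,98),(335,312.5),(303,312.5)],.034);t=c([(281,66.5),(358,66),(352,321),(285,321)],.014)
print(b,t);e=b[0]-t[0];print("along",e@u,"across",np.cross(u,e)[2])
e=b[0]-np.array([.4138,.105,0]);print("vs C",e@u,"across",np.cross(u,e)[2])
E
```

```text
(array([0.41826343, 0.10581328, 0.034     ]), np.float64(0.17936371346501337), np.float64(0.027040830800473942), np.float64(-173.00125721858095)) (array([0.41422286, 0.10510103, 0.014     ]), np.float64(0.22300304663543585), np.float64(0.06197672702618645), np.float64(-173.10078009247692))
along -0.004097067831767002 across -0.00021809513457661522
vs C -0.004529046590157176 across -0.00026721920042819256
```

```bash
python3 - <<'E'
from h import *
st(); print(robot.close_job())
E
```

```text
t 29.73 p [0.424  0.1066 0.2293] hx -172.93 z [-0.003 -0.    -1.   ] q [ 0.13 -0.32  1.92 -0.    1.55 -1.57] F [ 0.1  0.5 -0.3] M [ 0.06  0.02 -0.  ] op 0.0463
the job is handed in; nothing more can be done
None
```

The thick block is in the wide tray and the short batten is in the narrow tray, both lying flat. I handed the job in at 29.7 s of the 58 s allowed. For each piece I rested the low end on the tray base, let the piece pivot flat in a light grip, and then released it.

My last checks, all from camera images:

- **Block:** about 1–2 mm from the tray centre, measured after release, and flat in the side picture. The tray limits are 16 mm along and 14 mm across.
- **Short batten:** about 4 mm off along the tray and under 1 mm across, with its heading within about 0.2° of the tray's.
- **Longer battens:** both are still in the crate in the final top view.
- **Cups:** both stand upright and look unmoved in the pictures; I did not measure their shift.
- **Arm:** clear above the trays and touching nothing.

The tray positions from the top and wrist cameras differed by 2–4 mm. The crate height estimate shifted by about 5 mm once I added the wrist picture. Both were small enough not to matter. No check failed.

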